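# Clamp a guide bush and hold a gauge rod through its bore

### The job

Turn the crank of the small bench vise clockwise until its moving jaw has pushed the steel bush against the fixed jaw and grips it firmly, then let go of the crank. Then take the gauge rod out of its wooden stand by its handle and lower it straight down through the bush's bore without touching the bush or the vise, until its tip has come out below the bush but is still clear of the bench. Finish while holding it there, still, upright and centred in the bore, with the bush still clamped, and leave the other things on the bench where they are.

Things in the scene. Friction and masses are not known exactly. Their poses are not given: they have to be found in the camera images.
- vise: Low grey bench vise, bolted down, about 215 mm long along its own y and 90 mm wide along its x. Origin on the bench, below the place where the bush's axis comes to be when clamped; z up; the jaws close towards its +y. Between the jaws lie two bed rails, tops 36 mm above the bench, with an open gap 38 mm wide between them (centred on x = 0) down to the bare bench. The grey pinion housing with the crank stands at the -y end; jaw tops are 76 mm above the bench.
- fixed_jaw: The vise's fixed jaw, a grey block 90 x 30 x 76 mm at the vise's +y end. Origin at bench height in the middle of its clamping face, which looks to -y; axes as the vise.
- moving_jaw: The vise's moving jaw, a grey block 90 x 26 x 39 mm above the rails, driven along the vise's y by the crank, 10 mm per rad. Origin at bench height, in the middle of its clamping face, which looks to +y.
- crank_axis (a point): Point on the crank's vertical turning axis, 109 mm above the bench, at the height at which the crank's upright grip is best taken; 125 mm from the vise's origin towards its -y.
- crank_grip (a point): Point 26 mm above the crank arm on the crank's upright round grip (steel pin, 14 mm diameter, standing 48 mm above the 16 mm wide arm, its top at 131 mm above the bench, its axis 55 mm from the crank's axis); moves with the crank.
- crank (a joint): Crank angle, rad, 0 to 2.8, growing clockwise from above; closes the jaw 10 mm per rad. Starts at 0 to 0.5. At 2.4 (arm along the vise's -y) the jaws just meet the bush; pushed on it yields to 2.45 to 2.6 when firm (10 to 20 N at the grip). Before that it turns at about 3 N (more if the round grip is squeezed hard and slips round in the fingers). Friction keeps it where it is left.
- bush: Loose steel bush, a plain ring standing on the vise's rails between the jaws: outer diameter 54 mm, bore 26 mm, 45 mm high, 0.55 kg. Origin at the centre of its underside, z up along the bore; its top is 81 mm above the bench. It starts 3 to 10 mm short of the fixed jaw and slides as the jaw closes.
- bore_top (a point): Centre of the bore's upper mouth, 81 mm above the bench, moves with the bush.
- bore_bottom (a point): Centre of the bore's lower mouth, 36 mm above the bench, moves with the bush.
- stand: Small wooden stand 76 x 64 mm, fixed to the bench: a foot, two cheeks and a top plate whose upper face is 138 mm above the bench, with a hole of 14 mm diameter in the middle in which the gauge rod hangs. Origin on the bench under the hole.
- rod_grip (a point): Centre of the gauge rod's handle. The rod hangs upright in the stand: a round aluminium handle (16 mm diameter, 50 mm long) on a flange (24 mm diameter, 3 mm thick) that rests on the stand, and below the flange a steel rod of 8 mm diameter, 130 mm long. The tip lies 158 mm below this point. About 0.1 kg.
- rod_tip (a point): The lower tip of the gauge rod, on its axis; z along the rod towards the handle.
- sleeve_a: Small steel sleeve, 28 mm diameter, 22 mm high, standing on the bench on the robot's side of the vise. Leave it. Origin at its underside.
- sleeve_b: Small steel sleeve, 28 mm diameter, 22 mm high, standing on the far side of the vise. Leave it. Origin at its underside.
- sleeve_c: Dark steel sleeve, 34 mm diameter, 30 mm high, standing on the right of the bench. Leave it. Origin at its underside.
- jar: Open empty glass jar, 84 mm diameter, 105 mm high, at the far left. Leave it. Origin at its underside.
- driver: Screwdriver lying on the right of the bench. Leave it. Origin at its underside.
- spanner: Wrench lying on the left of the bench. Leave it. Origin at its underside.
There are look-alikes about, which are no part of the job. Leave any purple or turquoise look-alike of the bush alone.

How it is judged:
By the outcome, as a careful person would: the job done as asked, in the order asked, and still so for the second after the job is handed in, while the arm keeps its last pose, push and grip.
It also fails if it takes over 67 s, if anything falls off the work surface, if the arm or the gripper's body presses on something with over 40 N, if the wrist force passes 120 N, or if a joint passes its speed limit or range.

### The arm

A 6-joint arm with a two-finger parallel gripper is mounted at the origin on the work surface. World frame = base frame: x ahead of the robot, y to its left, z up, the work surface at z = 0. Lengths are in m, angles in degrees, forces in N, time in s.
With the tool pointing down it reaches from about 0.375 to 0.9 m from the base axis. Payload 3.1 kg.
Tool frame: the origin (TCP) lies at the very end of the fingers, on their centre line; the grasp point (between the pads) lies 19 mm behind it (bot.grip_point_offset is the distance from the TCP to the grasp point, in m); z points along the fingers, x is the direction in which the jaws open and shut, and the axes are right-handed (so a half turn about z gives the same grasp; the last joint's range is limited). The gripper opens to 87 mm and grips with 3 to 60 N. Pads are 19 mm wide; open, the fingers measure 117 mm over their backs; the gripper's body (75 mm by 190 mm) begins 51 mm behind the grasp point.
Start: joints at [-73.596, 30.224, 82.088, -0, 67.689, -10.227], TCP at [0.28, -0.559, 0.223] pointing down, gripper open.
Joint ranges: [-176.69, 176.69], [-43.24, 126.21], [12.49, 139.97], [-82, 262], [0, 151.66], [-163.58, 163.58]. Speed limits (degrees/s): [159.86, 159.86, 180, 180, 180, 180].

### API

Orientations are given as a 3x3 rotation matrix whose columns are the frame's x, y, z axes.
In Python, from rig import bot, capture, recognise, place_of gives the robot as it stands.
- The arm moves only by the tool send_rows, never from a script. Its argument "motion" is a list of rows, each a list of 2 entries, a list of its own where there are three numbers: the shift along the tool's x, y, z in mm, then the turn about the tool's z in rad. A call has exactly 5 rows; each row shifts and turns the pose as measured when the row begins, along the tool's axes as they then stand; what a row does not reach is not made up. A row lasts 1/12 s, in which the tool goes at most 41.7 mm and 7.16 degrees, less where a joint would pass 70% of its speed; a pose out of reach is approached as far as the arm can. A call with a gripper value outside its range is refused whole. "gripper" is the closure, from 0 (fully open) to 1 (shut), set as the call begins (left out, the last holds). The fingers move at their own pace and stop on an object; the grip force is fixed at half the most. Time passes only in rows, so rows that do not move let the fingers close, or fill a call up. It gives the time, the measured TCP pose, the force and the opening at its end, in the units of the state.
- bot.read_state(): the state, without advancing time (a new reading comes with each control period).
- capture(name): name is "scene" or "top"; returns a dict with "image" (400x640x3 uint8, blue, green, red), "fx", "fy", "cx", "cy" (pixels), "rvec" (rotation vector, rad) and "tvec" (3), from world to camera coordinates, as OpenCV has them. Camera axes: x right, y down, z forward; pixel columns grow to the right and rows downward; lengths in m; the calibration is good to about 2 mm. A picture is of the moment at which its call begins. There is no depth.
- bot.hand_in(): hands the job in, once; it reports no verdict.
Trained networks look in the newest picture that a camera, given by its name, has taken for a name from the list of things; names that differ only in an ending like _2 or _b are one class to them, and where a whole thing is asked for, a point or a joint stands for the part that bears it (a point fixed in the world has none). Each returns a list of dicts, best first, with "p" (0 to 1); they miss things now and then, are a little off and sometimes report something else, mostly with a low value. They report only what shows in the picture. A call takes as long as a camera call. They do not tell look-alikes from the thing itself.
- recognise(camera, target): "xy" ([column, row] in pixels, amid what is visible of it).
- place_of(camera, target): "xy" ([column, row] in pixels: a listed point, or the origin of a listed thing).
The state is a dict: "time_s": time; "joint_positions": joint angles; "qvel": joint speeds; "tau": joint torques, N m; "position": TCP position; "tcp_rot": TCP orientation; "force": force on the tool from outside, world axes, zero at the start; "moment": the same for the moment, N m; "opening": opening from 0.0 (shut) to 1.0 (fully open).
Only numpy, scipy, OpenCV 4.12 (cv2) and the standard library are available. Lean on these libraries where they do the work, as an engineer would, in place of code of your own. Each camera call takes 0.05 s, during which the arm holds its last target.

## Working session

There is one attempt and no reset: what is moved stays moved. The work goes in short steps, Python scripts to look and compute and a tool call to move; the robot and the scene stay as the last step left them, time stands still between calls to the robot, and variables do not carry over. Pictures are saved under pics/ and viewed, and the job is handed in when it is done.

Besides the shell and the picture viewer there is one more tool, called after "Emit:" by a JSON object that holds its "op" and its "data", one argument or row to a line. send_rows: Moves the arm, as the interface text tells. Its arguments: {"type":"object","properties":{"motion":{"type":"array","items":{"type":"array"}},"gripper":{"type":"number"}},"required":["motion"]}

```bash
ls; mkdir -p pics
python3 - <<'E'
from rig import bot, capture, recognise, place_of
import cv2,pickle
caps={}
for n in("scene","top"):
    c=capture(n);caps[n]=c
    cv2.imwrite(f"pics/{n}0.png",c["image"])
    for t in["vise","fixed_jaw","moving_jaw","crank_axis","crank_grip","bush","bore_top","bore_bottom","stand","rod_grip","rod_tip"]:
        try:print(n,t,[( [round(float(v),1) for v in d["xy"]],round(float(d["p"]),2)) for d in place_of(n,t)][:4])
        except Exception as e:print(n,t,e)
pickle.dump(caps,open("caps0.pkl","wb"))
print(bot.read_state())
E
```

```text
pics
scene vise [([307.3, 238.0], 0.56), ([388.5, 217.3], 0.37)]
scene fixed_jaw [([311.3, 230.2], 0.81), ([279.9, 256.3], 0.31)]
scene moving_jaw [([299.3, 253.6], 0.97)]
scene crank_axis [([281.2, 256.0], 0.73)]
scene crank_grip [([298.8, 251.6], 0.71), ([356.6, 186.1], 0.44)]
scene bush [([305.1, 234.5], 0.89), ([341.6, 216.9], 0.86), ([313.2, 198.4], 0.76), ([260.9, 227.3], 0.65)]
scene bore_top [([313.3, 193.4], 0.79), ([258.3, 218.4], 0.7), ([338.9, 210.0], 0.68), ([303.3, 223.9], 0.57)]
scene bore_bottom [([261.8, 224.4], 0.67), ([306.2, 232.6], 0.6), ([343.1, 216.8], 0.55), ([317.5, 198.3], 0.51)]
scene stand [([356.4, 185.0], 0.87)]
scene rod_grip [([357.9, 189.6], 0.66), ([361.3, 154.1], 0.61)]
scene rod_tip [([356.4, 183.6], 0.65)]
top vise [([329.5, 217.8], 0.67)]
top fixed_jaw [([323.5, 217.1], 0.54)]
top moving_jaw [([343.7, 216.0], 0.58)]
top crank_axis [([367.4, 205.2], 0.83)]
top crank_grip [([360.6, 195.5], 0.66)]
top bush [([341.1, 258.6], 0.76), ([331.0, 210.3], 0.65), ([290.7, 207.9], 0.64), ([291.9, 238.4], 0.47)]
top bore_top [([347.8, 253.6], 0.75), ([292.6, 2
[... 365 characters left out ...]
.20852163e+01, -3.82820099e-04,
        6.76887933e+01, -1.02267656e+01]), 'qvel': array([-0.00947373, -0.04320565,  0.02995253,  0.03597587,  0.0295342 ,
       -0.04971084]), 'tau': array([ 2.07104102e-03, -4.40018106e+01, -1.76984096e+01,  6.35192008e-02,
        5.05822012e-02, -2.32361901e-05]), 'position': array([ 0.2801737 , -0.55868805,  0.22257292]), 'tcp_rot': array([[ 4.48230798e-01, -8.93917866e-01,  1.12287791e-05],
       [-8.93917865e-01, -4.48230798e-01, -6.00325251e-05],
       [ 5.86972314e-05,  1.68708204e-05, -9.99999998e-01]]), 'force': array([ 0.15570436,  0.58652341, -0.28123534]), 'moment': array([ 0.04274646,  0.00992338, -0.06518252]), 'opening': 1.0004280247536907}
```

View pictures.

View pics/scene0.png

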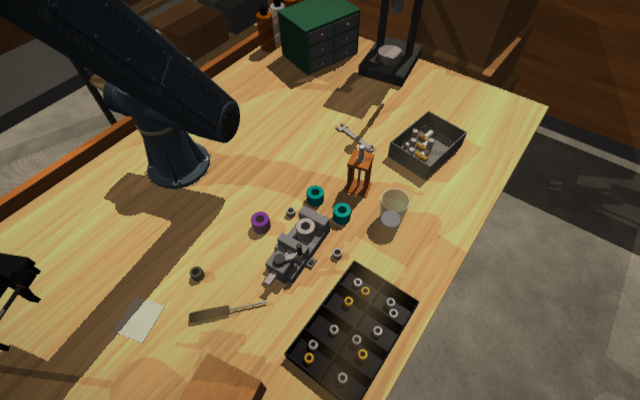

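View pics/top0.png

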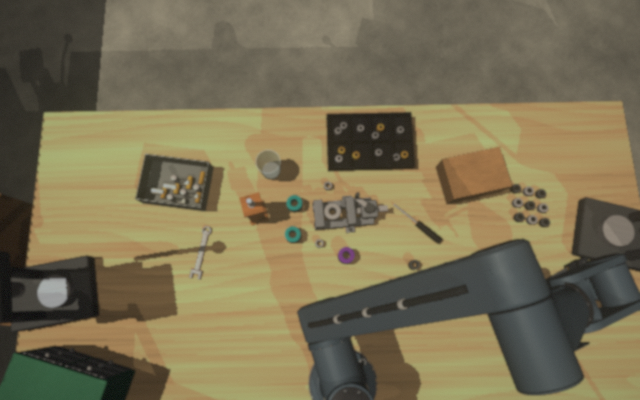

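Run:
```python
import cv2,pickle,numpy as np
caps=pickle.load(open("caps0.pkl","rb"))
for n,(x0,y0,x1,y1) in {"scene":(240,140,400,260),"top":(230,170,390,290)}.items():
    c=caps[n]
    print(n,c["fx"],c["fy"],c["cx"],c["cy"],c["rvec"],c["tvec"], -cv2.Rodrigues(np.array(c["rvec"]))[0].T@np.array(c["tvec"]).ravel())
    cv2.imwrite(f"pics/{n}0c.png",cv2.resize(c["image"][y0:y1,x0:x1],None,fx=5,fy=5,interpolation=cv2.INTER_CUBIC))
```

```text
scene 368.6148558378531 368.6148558378531 323.66720564215285 197.9195632815319 [ 2.40470732  0.77820531 -0.26828609] [-0.50195755 -0.117436    1.27797555] [ 0.91482332 -0.38872017  0.95444697]
top 439.1523416886596 439.1523416886596 317.1171593983735 204.1479515795112 [ 2.0880293  -2.13370052  0.22833857] [0.07996351 0.56759554 1.39364128] [0.26309926 0.07584349 1.48183043]
```

View pics/scene0c.png

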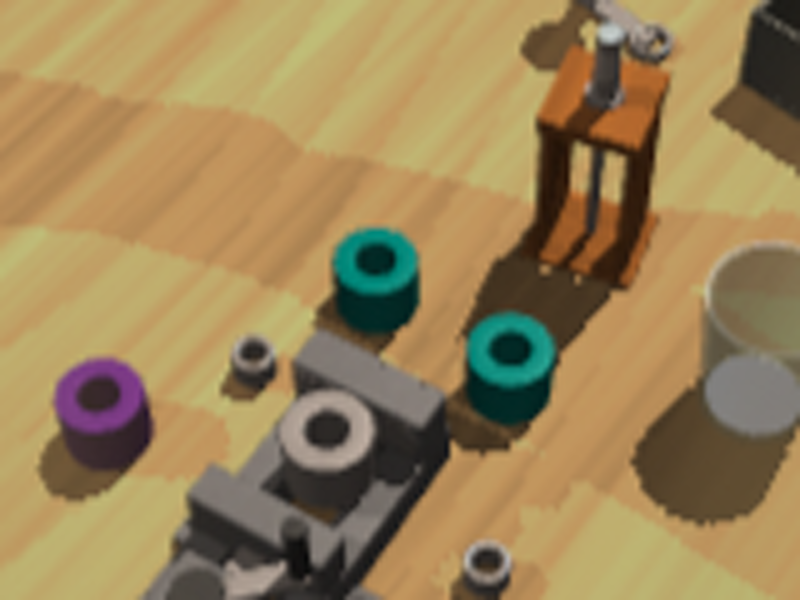

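View pics/top0c.png

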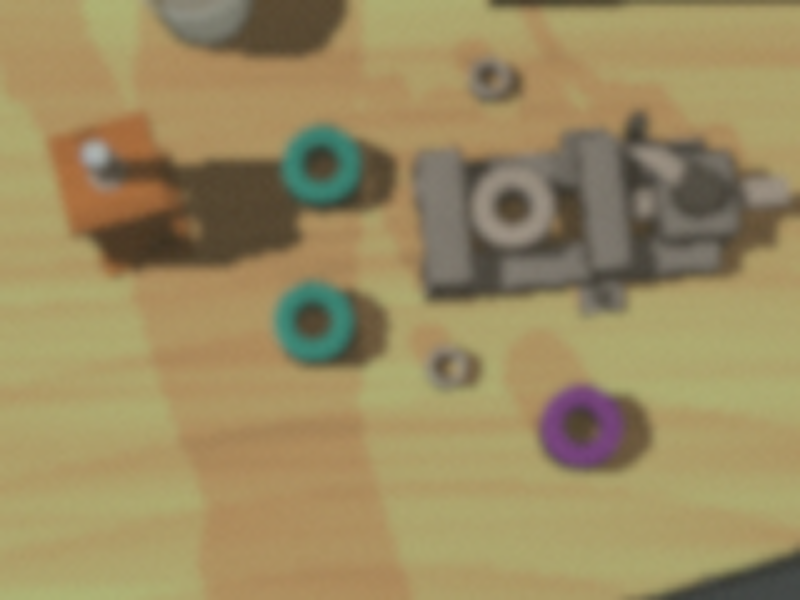

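```bash
cat > h.py <<'E'
import cv2,numpy as np
def KR(c):
    K=np.array([[c["fx"],0,c["cx"]],[0,c["fy"],c["cy"]],[0,0,1]]);return K,cv2.Rodrigues(np.array(c["rvec"],float))[0],np.array(c["tvec"],float).ravel()
def ray(c,uv):
    K,R,t=KR(c);d=R.T@np.linalg.inv(K)@np.array([uv[0],uv[1],1.]);return -R.T@t,d
def plane(c,uv,z):
    o,d=ray(c,uv);return o+d*(z-o[2])/d[2]
def proj(c,P):
    K,R,t=KR(c);return cv2.projectPoints(np.array(P,float).reshape(-1,3),np.array(c["rvec"],float),t,K,None)[0].reshape(-1,2)
def tri(cs,uvs):
    A=np.zeros((3,3));b=np.zeros(3)
    for c,uv in zip(cs,uvs):
        o,d=ray(c,uv);d/=np.linalg.norm(d);M=np.eye(3)-np.outer(d,d);A+=M;b+=M@o
    return np.linalg.solve(A,b)
def crop(c,x0,y0,x1,y1,f,name,draw=[]):
    im=cv2.resize(c["image"][y0:y1,x0:x1],None,fx=f,fy=f,interpolation=cv2.INTER_CUBIC)
    g=lambda p:(int(round((p[0]+.5-x0)*f-.5)),int(round((p[1]+.5-y0)*f-.5)))
    for pts,col in draw:
        cv2.polylines(im,[np.array([g(p) for p in pts])],False,col,1,cv2.LINE_AA)
    cv2.imwrite(name,im)
E
python3 - <<'E'
import pickle;from h import *
caps=pickle.load(open("caps0.pkl","rb"));s,t=caps["scene"],caps["top"]
np.set_printoptions(precision=4,suppress=True)
print("bush",plane(t,(332.5,211.3),.081),plane(s,(305,226.3),.081), plane(t,(329.8,216.5),.036),plane(s,(306.2,232.6),.036))
print("axis",plane(t,(367.4,205.2),.109),plane(s,(281.2,256),.109))
print("pin",plane(t,(360.6,195.5),.109),plane(s,(298.8,251.6),.109))
print("rod",plane(t,(251.2,202),.166),plane(s,(361.3,154.1),.166))
print("stand",plane(t,(258.1,211.9),0),plane(s,(356.4,185),0))
print("vise",plane(t,(329.5,217.8),0),plane(s,(307.3,238),0))
crop(s,255,195,355,270,8,"pics/s1.png");crop(t,305,180,395,247,8,"pics/t1.png")
E
```

```text
bush [0.5399 0.0183 0.081 ] [0.545 0.017 0.081] [0.5312 0.026  0.036 ] [0.5419 0.023  0.036 ]
axis [ 0.5518 -0.0927  0.109 ] [ 0.5621 -0.1021  0.109 ]
pin [ 0.5841 -0.0723  0.109 ] [ 0.5908 -0.0659  0.109 ]
rod [0.5575 0.2703 0.166 ] [0.5628 0.2684 0.166 ]
stand [0.5593 0.2708 0.    ] [0.5504 0.2803 0.    ]
vise [0.5334 0.0259 0.    ] [0.5414 0.0262 0.    ]
```

View pics/s1.png

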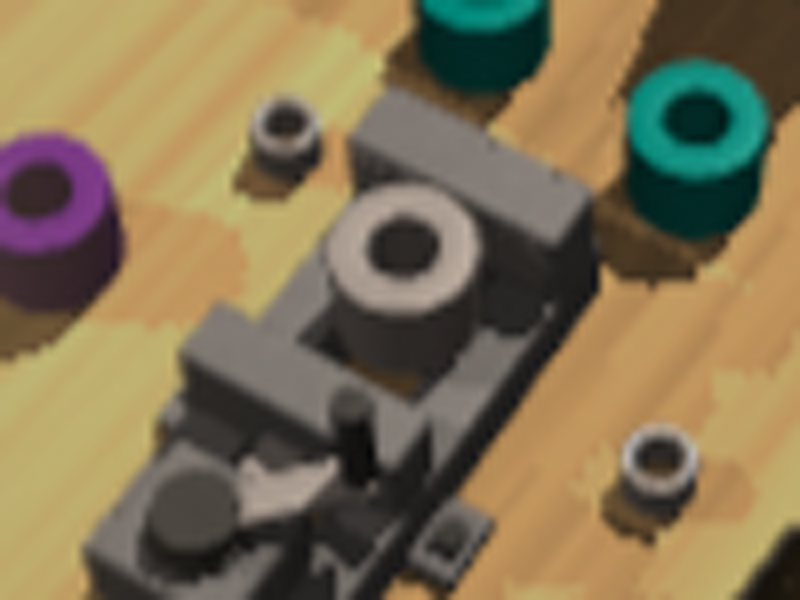

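View pics/t1.png

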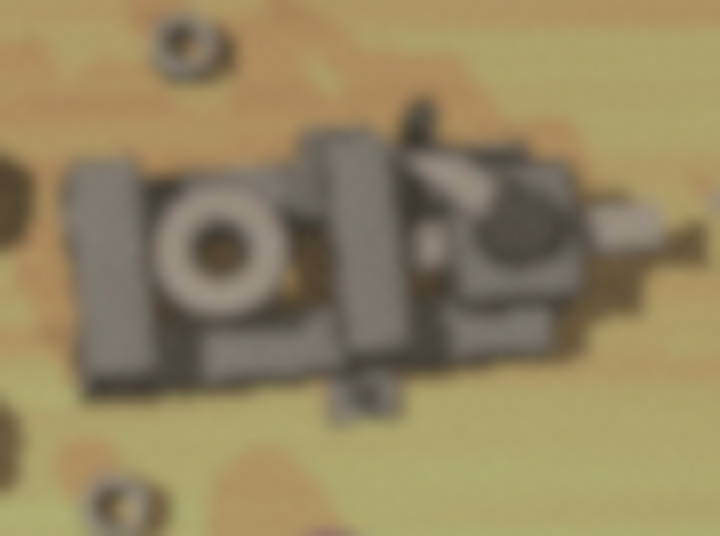

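```bash
cat > fit.py <<'E'
import pickle;from h import *
from scipy.optimize import least_squares
caps=pickle.load(open("caps0.pkl","rb"));s,t=caps["scene"],caps["top"]
np.set_printoptions(precision=4,suppress=True)
S=lambda a:(np.array(a,float)+.5)/8-.5+[255,195]
T=lambda a:(np.array(a,float)+.5)/8-.5+[305,180]
def model(p):
    x,y,w,q,d,hz=p
    R=lambda v:np.array([x+v[0]*np.cos(w)-v[1]*np.sin(w), y+v[0]*np.sin(w)+v[1]*np.cos(w), v[2]])
    a=-np.pi/2+(2.4-q)
    pin=lambda z:R([.055*np.cos(a),-.125+.055*np.sin(a),z])
    return R,pin
obs=lambda p:(lambda R,pin:[
 (s,R([-.045,.057,.076]),S((390,88))),(s,R([.045,.057,.076]),S((597,187))),(s,R([.045,.027,.076]),S((560,247))),(s,R([-.045,.027,.076]),S((350,135))),
 (t,R([.045,.057,.076]),T((66,170))),(t,R([.045,.027,.076]),T((140,158))),(t,R([-.045,.027,.076]),T((158,374))),(t,R([-.045,.057,.076]),T((83,380))),
 (s,R([0,-p[4],.081]),S((404,249))),(t,R([0,-p[4],.081]),T((221,250))),
 (s,pin(.131),S((352,400))),(t,pin(.131),T((422,103))),
 (s,R([0,-.125,p[5]]),S((195,500))),(t,R([0,-.125,p[5]]),T((520,222))),
 ])(*model(p))
def f(p):
    return np.concatenate([proj(c,P)[0]-o for c,P,o in obs(p)])
if __name__=="__main__":
    r=least_squares(f,[.54,.025,0,.2,.005,.1],loss="soft_l1",x_scale=[.01,.01,.1,.1,.01,.01])
    print(r.x);print(r.fun.reshape(-1,2))
    R,pin=model(r.x)
    print("bush",R([0,-r.x[4],0]),"pin",pin(.109),"axis",R([0,-.125,.109]))
    print("pin tri",tri([s,t],[S((352,400)),T((422,103))]),"bush tri",tri([s,t],[S((404,249)),T((221,250))]))
    def lines(c):
        L=[]
        for yf,th,z in[(.027,.030,.076),(-.027-2*0-(.024-r.x[3]*.01),-.026,.075)]:
            L.append((proj(c,[R([a,b,z]) for a,b in[(-.045,yf),(.045,yf),(.045,yf+th),(-.045,yf+th),(-.045,yf)]]),(0,0,255)))
        for rad in(.027,.013):
            L.append((proj(c,[R([rad*np.cos(u),rad*np.sin(u)-r.x[4],.081]) for u in np.linspace(0,6.3,40)]),(0,255,0)))
        L.append((proj(c,[pin(z) for z in(.083,.131)]),(255,0,255)))
        L.append((proj(c,[pin(.131)+[.007*np.cos(u),.007*np.sin(u),0] for u in np.linspace(0,6.3,20)]),(255,0,255)))
        L.append((proj(c,[R([0,-.125,z]) for z in(0.05,r.x[5])]),(255,255,0)))
        return L
    crop(s,255,195,355,270,8,"pics/s2.png",lines(s));crop(t,305,180,395,247,8,"pics/t2.png",lines(t))
E
python3 fit.py
```

```text
[0.5413 0.0227 0.0779 0.0448 0.0037 0.0889]
[[-0.208  -1.3071]
 [ 0.282  -0.3359]
 [-0.6055 -0.1876]
 [-0.9455  0.072 ]
 [-0.4671 -1.2876]
 [-0.6239 -0.6721]
 [-0.0534 -0.7297]
 [ 0.1092 -0.571 ]
 [-0.5991 -0.5126]
 [ 0.0565 -0.0054]
 [-0.1612  0.4395]
 [ 0.0838  0.7295]
 [-0.1773  0.2325]
 [-0.0157 -0.6267]]
bush [0.5415 0.0191 0.    ] pin [ 0.5868 -0.0601  0.109 ] axis [ 0.551  -0.1019  0.109 ]
pin tri [ 0.588  -0.0599  0.1346] bush tri [0.5424 0.0196 0.0782]
```

View pics/s2.png

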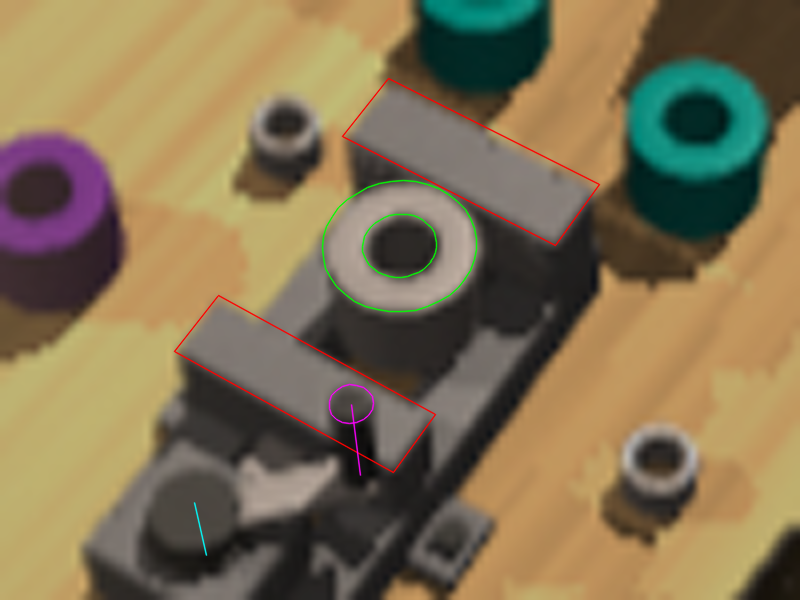

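View pics/t2.png

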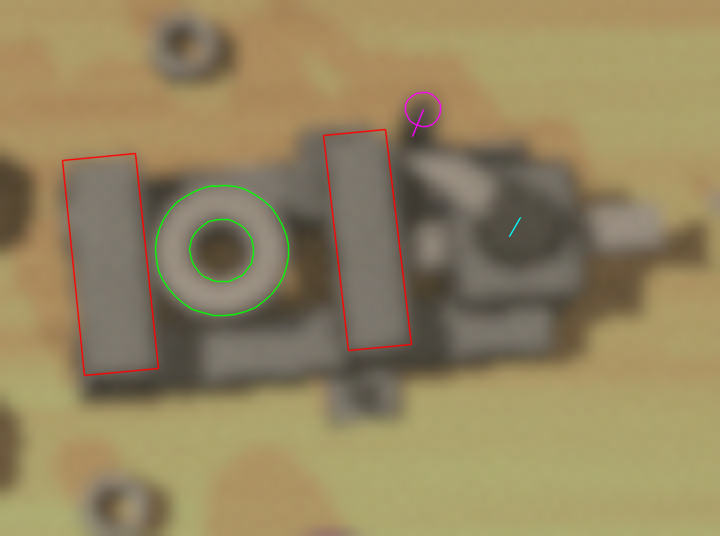

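```bash
cat > plan.py <<'E'
import sys,numpy as np
from rig import bot
def st(pr=True):
    s=bot.read_state();R=np.array(s["tcp_rot"]);p=np.array(s["position"])*1000;ph=np.degrees(np.arctan2(R[1,0],R[0,0]))
    if pr:print("t%.2f p"%s["time_s"],p.round(1),"phi%.1f"%ph,"F",np.array(s["force"]).round(1),"op%.3f"%s["opening"],"tilt",(R[:2,2]*57.3).round(2))
    return p,ph,s
def rows(p,ph,tgt,tphi,n,dirn=None):
    d=tphi-ph
    if dirn is None: d=(d+180)%360-180
    elif dirn>0: d%=360
    else: d=-((-d)%360)
    out=[]
    D=(np.array(tgt)-p)/n
    for i in range(n):
        f=np.radians(ph+d*i/n)
        out.append([[round(D[0]*np.cos(f)+D[1]*np.sin(f),1),round(D[0]*np.sin(f)-D[1]*np.cos(f),1),round(-D[2],1)],round(-np.radians(d/n),3)])
    return out
def show(r):
    for i in range(0,len(r),5):print(str(r[i:i+5]).replace(" ",""))
E
python3 - <<'E'
from plan import *
p,ph,_=st();show(rows(p,ph,[587,-60,205],139.5,30,1))
E
```

```text
t1.20 p [ 280.2 -558.7  222.6] phi-63.4 F [ 0.2  0.6 -0.3] op1.000 tilt [ 0. -0.]
[[[np.float64(-10.3),np.float64(-16.6),np.float64(0.6)],np.float64(-0.118)],[[np.float64(-8.2),np.float64(-17.7),np.float64(0.6)],np.float64(-0.118)],[[np.float64(-6.1),np.float64(-18.5),np.float64(0.6)],np.float64(-0.118)],[[np.float64(-3.9),np.float64(-19.1),np.float64(0.6)],np.float64(-0.118)],[[np.float64(-1.6),np.float64(-19.5),np.float64(0.6)],np.float64(-0.118)]]
[[[np.float64(0.7),np.float64(-19.5),np.float64(0.6)],np.float64(-0.118)],[[np.float64(3.0),np.float64(-19.3),np.float64(0.6)],np.float64(-0.118)],[[np.float64(5.2),np.float64(-18.8),np.float64(0.6)],np.float64(-0.118)],[[np.float64(7.4),np.float64(-18.1),np.float64(0.6)],np.float64(-0.118)],[[np.float64(9.5),np.float64(-17.1),np.float64(0.6)],np.float64(-0.118)]]
[[[np.float64(11.4),np.float64(-15.8),np.float64(0.6)],np.float64(-0.118)],[[np.float64(13.2),np.float64(-14.4),np.float64(0.6)],np.float64(-0.118)],[[np.float64(14.8),np.float64(-12.7),np.float64(0.6)],np.float64(-0.118)],[[np.float64(16.2),np.float64(-10.9),np.float64(0.6)],n
[... 486 characters left out ...]
t64(4.5),np.float64(0.6)],np.float64(-0.118)],[[np.float64(18.3),np.float64(6.8),np.float64(0.6)],np.float64(-0.118)],[[np.float64(17.4),np.float64(8.9),np.float64(0.6)],np.float64(-0.118)],[[np.float64(16.2),np.float64(10.8),np.float64(0.6)],np.float64(-0.118)],[[np.float64(14.8),np.float64(12.7),np.float64(0.6)],np.float64(-0.118)]]
[[[np.float64(13.2),np.float64(14.3),np.float64(0.6)],np.float64(-0.118)],[[np.float64(11.5),np.float64(15.8),np.float64(0.6)],np.float64(-0.118)],[[np.float64(9.5),np.float64(17.0),np.float64(0.6)],np.float64(-0.118)],[[np.float64(7.4),np.float64(18.0),np.float64(0.6)],np.float64(-0.118)],[[np.float64(5.3),np.float64(18.8),np.float64(0.6)],np.float64(-0.118)]]
```

Emit:
{"op": "send_rows", "data": {
  "motion": [
    [[-10,-17,0],-0.12],
    [[-8,-18,0],-0.12],
    [[-6,-18,0],-0.12],
    [[-4,-19,0],-0.12],
    [[-2,-20,0],-0.12]
  ]
}}

```text
time_s: 1.62
position: [0.3301, -0.4774, 0.2223]
tcp_rot: [[0.884, -0.468, 0.0], [-0.468, -0.884, -0.005], [0.003, 0.004, -1.0]]
force: [0.7, -0.4, 0.3]
opening: 1.003
```

Emit:
{"op": "send_rows", "data": {
  "motion": [
    [[1,-20,0],-0.12],
    [[3,-19,0],-0.12],
    [[5,-19,0],-0.12],
    [[7,-18,0],-0.12],
    [[10,-17,0],-0.12]
  ]
}}

```text
time_s: 2.03
position: [0.38, -0.3879, 0.2223]
tcp_rot: [[0.99, 0.138, 0.001], [0.138, -0.99, -0.006], [0.0, 0.006, -1.0]]
force: [0.1, -0.1, -0.8]
opening: 0.997
```

Emit:
{"op": "send_rows", "data": {
  "motion": [
    [[11,-16,0],-0.12],
    [[13,-14,1],-0.12],
    [[15,-13,1],-0.12],
    [[16,-11,1],-0.12],
    [[17,-9,1],-0.12]
  ]
}}

```text
time_s: 2.45
position: [0.4259, -0.2972, 0.2187]
tcp_rot: [[0.723, 0.691, 0.003], [0.691, -0.723, -0.008], [-0.003, 0.008, -1.0]]
force: [1.0, -0.2, -0.1]
opening: 1.003
```

Emit:
{"op": "send_rows", "data": {
  "motion": [
    [[18,-7,1],-0.12],
    [[19,-5,1],-0.12],
    [[19,-2,1],-0.12],
    [[20,0,1],-0.12],
    [[19,2,1],-0.12]
  ]
}}

```text
time_s: 2.87
position: [0.4688, -0.2048, 0.2137]
tcp_rot: [[0.182, 0.983, 0.005], [0.983, -0.181, -0.009], [-0.008, 0.007, -1.0]]
force: [-0.2, -0.3, -0.6]
opening: 0.999
```

```bash
sed -i 's/\[\[round(D/[[float(x) for x in (round(D/; s/round(-D\[2\],1)\],round(-np.radians(d\/n),3)\]/round(-D[2],1))],float(round(-np.radians(d\/n),3))]/' plan.py
python3 - <<'E'
from plan import *
p,ph,_=st();show(rows(p,ph,[587,-60,200],139.5,11,1))
E
```

```text
t2.87 p [ 468.8 -204.8  213.7] phi79.5 F [-0.2 -0.3 -0.6] op0.999 tilt [ 0.29 -0.53]
[[[14.9,8.2,1.2],-0.095],[[14.1,9.6,1.2],-0.095],[[13.1,10.8,1.2],-0.095],[[12.0,12.0,1.2],-0.095],[[10.8,13.1,1.2],-0.095]]
[[[9.5,14.1,1.2],-0.095],[[8.1,14.9,1.2],-0.095],[[6.7,15.6,1.2],-0.095],[[5.1,16.2,1.2],-0.095],[[3.6,16.6,1.2],-0.095]]
[[[2.0,16.9,1.2],-0.095]]
```

Emit:
{"op": "send_rows", "data": {
  "motion": [
    [[15,8,1],-0.1],
    [[14,10,1],-0.1],
    [[13,11,1],-0.1],
    [[12,12,1],-0.1],
    [[11,13,1],-0.1]
  ],
  "gripper": 0.45
}}

```text
time_s: 3.28
position: [0.5233, -0.1328, 0.2089]
tcp_rot: [[-0.338, 0.941, 0.006], [0.941, 0.338, -0.009], [-0.011, 0.002, -1.0]]
force: [0.2, 0.1, 0.1]
opening: 0.707
```

Emit:
{"op": "send_rows", "data": {
  "motion": [
    [[9,14,1],-0.1],
    [[8,15,1],-0.1],
    [[7,16,1],-0.1],
    [[5,16,1],-0.1],
    [[4,17,1],-0.1]
  ]
}}

```text
time_s: 3.7
position: [0.5754, -0.0595, 0.204]
tcp_rot: [[-0.765, 0.644, 0.007], [0.644, 0.765, -0.01], [-0.012, -0.003, -1.0]]
force: [0.2, 0.2, -0.7]
opening: 0.555
```

Emit:
{"op": "send_rows", "data": {
  "motion": [
    [[0,0,0],0],
    [[0,0,0],0],
    [[0,0,0],0],
    [[0,0,0],0],
    [[0,0,0],0]
  ]
}}

```text
time_s: 4.12
position: [0.5759, -0.058, 0.2039]
tcp_rot: [[-0.766, 0.643, 0.007], [0.643, 0.766, -0.01], [-0.012, -0.003, -1.0]]
force: [-0.5, 0.1, 0.1]
opening: 0.554
```

Run:
```python
from plan import *
from rig import *
from h import *
p,ph,_=st();show(rows(p,ph,[587,-60,160],139.5,5))
c=capture("scene");crop(c,240,170,370,265,6,"pics/s3.png")
```

```text
t4.12 p [575.9 -58.  203.9] phi140.0 F [-0.5  0.1  0.1] op0.554 tilt [ 0.43 -0.58]
[[[-2.0,1.1,8.8],0.002],[[-2.0,1.1,8.8],0.002],[[-1.9,1.1,8.8],0.002],[[-1.9,1.1,8.8],0.002],[[-1.9,1.1,8.8],0.002]]
```

View pics/s3.png

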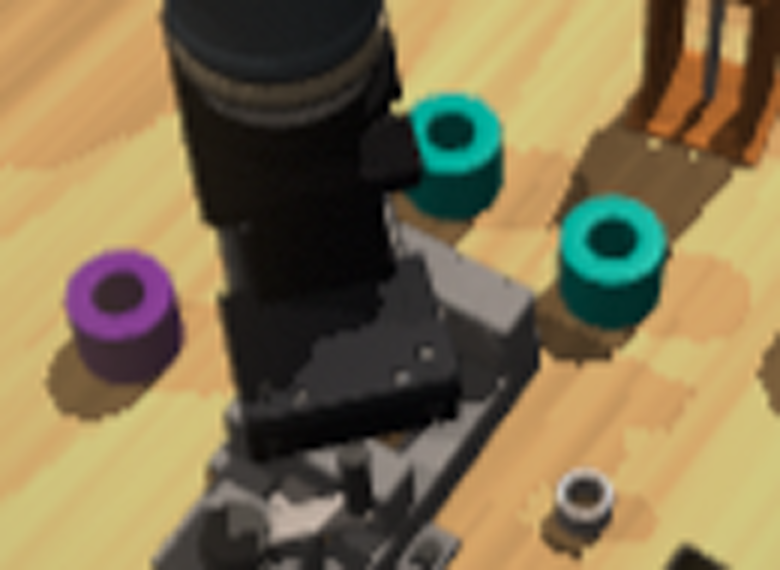

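Emit:
{"op": "send_rows", "data": {
  "motion": [
    [[-2,1,11],0],
    [[-2,1,11],0],
    [[-2,1,11],0],
    [[-2,1,11],0],
    [[-2,1,11],0]
  ]
}}

```text
time_s: 4.58
position: [0.5885, -0.064, 0.1463]
tcp_rot: [[-0.763, 0.647, 0.012], [0.646, 0.763, -0.012], [-0.016, -0.001, -1.0]]
force: [-0.2, 0.1, 0.4]
opening: 0.55
```

Run:
```python
from plan import *
from rig import *
from h import *
p,ph,_=st();show(rows(p,ph,[587,-60,96],139.5,5))
c=capture("scene");crop(c,250,190,370,280,6,"pics/s4.png")
c=capture("top");crop(c,310,165,410,240,8,"pics/t4.png")
```

```text
t4.58 p [588.5 -64.  146.3] phi139.7 F [-0.2  0.1  0.4] op0.550 tilt [ 0.66 -0.67]
[[[0.8,0.4,10.1],0.001],[[0.8,0.4,10.1],0.001],[[0.8,0.4,10.1],0.001],[[0.8,0.4,10.1],0.001],[[0.8,0.4,10.1],0.001]]
```

View pics/s4.png

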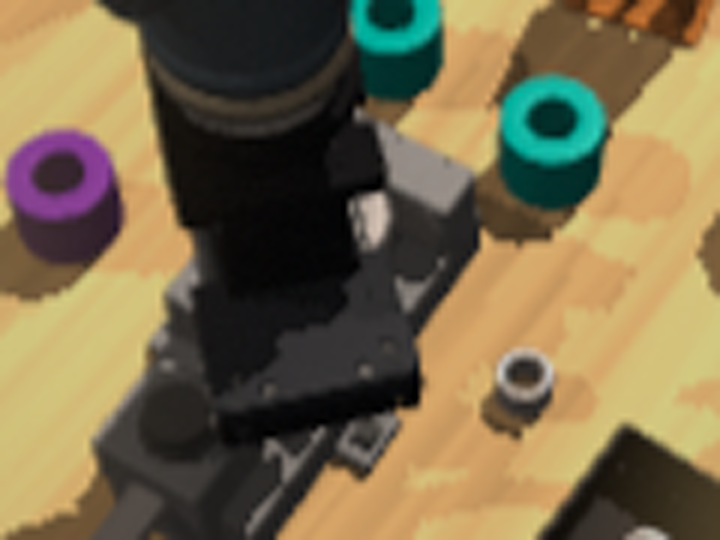

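View pics/t4.png

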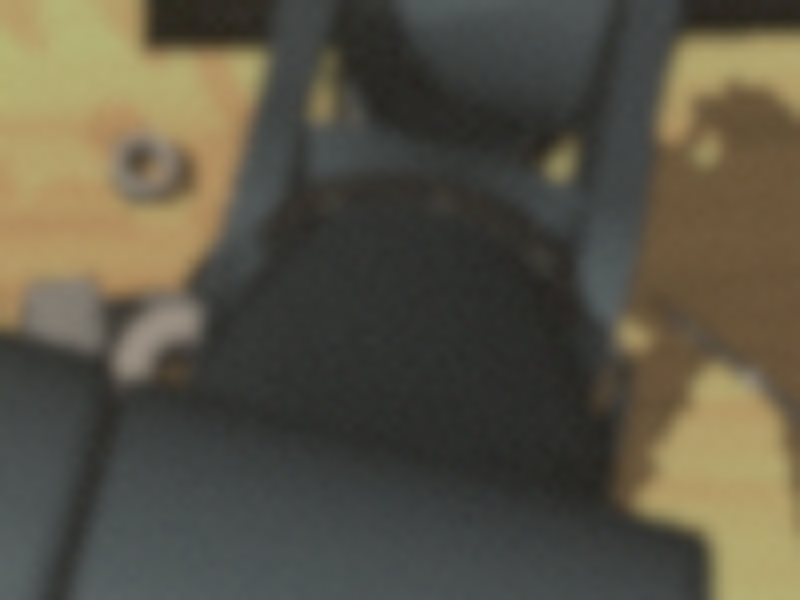

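Emit:
{"op": "send_rows", "data": {
  "motion": [
    [[1,0,10],0],
    [[1,0,10],0],
    [[1,0,10],0],
    [[1,0,10],0],
    [[1,0,10],0]
  ]
}}

```text
time_s: 5.1
position: [0.5851, -0.061, 0.0915]
tcp_rot: [[-0.763, 0.646, 0.011], [0.646, 0.763, -0.011], [-0.016, -0.002, -1.0]]
force: [0.9, 0.0, -0.2]
opening: 0.548
```

Emit:
{"op": "send_rows", "data": {
  "motion": [
    [[0,0,0],0],
    [[0,0,0],0],
    [[0,0,0],0],
    [[0,0,0],0],
    [[0,0,0],0]
  ],
  "gripper": 0.77
}}

```text
time_s: 5.52
position: [0.5832, -0.0601, 0.0886]
tcp_rot: [[-0.763, 0.646, 0.006], [0.646, 0.763, -0.01], [-0.011, -0.004, -1.0]]
force: [-0.8, -0.0, 0.1]
opening: 0.274
```

Run:
```python
from plan import *
st()
```

```text
t5.52 p [583.2 -60.1  88.6] phi139.8 F [-0.8 -0.   0.1] op0.274 tilt [ 0.34 -0.57]
```

Emit:
{"op": "send_rows", "data": {
  "motion": [
    [[-5.5,0,-1],0.1],
    [[-5.5,0,-1],0.1],
    [[-5.5,0,-1],0.1],
    [[-5.5,0,-1],0.1],
    [[-5.5,0,-1],0.1]
  ]
}}

```text
time_s: 5.93
position: [0.5952, -0.0768, 0.0938]
tcp_rot: [[-0.34, 0.941, -0.004], [0.941, 0.34, -0.002], [-0.0, -0.005, -1.0]]
force: [0.5, 2.7, -2.3]
opening: 0.231
```

```bash
cat > cr.py <<'E'
from plan import *
p,ph,s=st()
w=.0779;ax=np.array([551,-101.9])
d=p[:2]-ax;a=np.degrees(np.arctan2(d[1],d[0]))
F=np.array(s["force"][:2]);f=np.radians(ph)
print("r%.1f ang%.1f phi-90=%.1f q_est%.3f"%(np.hypot(*d),a,ph-90,2.4-np.radians(a+90)+w),"F tang(cw push)%.1f radial%.1f"%(-(F@[-np.cos(f),-np.sin(f)]),F@[np.sin(f),-np.cos(f)]),"z",p[2].round(1))
E
python3 cr.py
```

```text
t5.93 p [595.2 -76.8  93.8] phi109.9 F [ 0.5  2.7 -2.3] op0.231 tilt [-0.25 -0.1 ]
r50.8 ang29.6 phi-90=19.9 q_est0.391 F tang(cw push)2.4 radial1.4 z 93.8
```

Emit:
{"op": "send_rows", "data": {
  "motion": [
    [[-7,1,0],0.08],
    [[-7,1,0],0.08],
    [[-7,1,0],0.09],
    [[-7,1,0],0.09],
    [[-7,1,0],0.09]
  ]
}}

```text
time_s: 6.35
position: [0.6023, -0.1044, 0.0938]
tcp_rot: [[0.106, 0.994, -0.013], [0.994, -0.106, 0.009], [0.008, -0.014, -1.0]]
force: [0.1, 3.0, -0.8]
opening: 0.231
```

```bash
python3 cr.py
```

```text
t6.35 p [ 602.3 -104.4   93.8] phi83.9 F [ 0.1  3.  -0.8] op0.231 tilt [-0.74  0.53]
r51.4 ang-2.8 phi-90=-6.1 q_est0.956 F tang(cw push)3.0 radial-0.2 z 93.8
```

Emit:
{"op": "send_rows", "data": {
  "motion": [
    [[-7,0.5,0],0.11],
    [[-7,0.5,0],0.11],
    [[-7,0.5,0],0.11],
    [[-7,0.5,0],0.11],
    [[-7,0.5,0],0.11]
  ]
}}

```text
time_s: 6.77
position: [0.5919, -0.1334, 0.094]
tcp_rot: [[0.633, 0.774, -0.015], [0.774, -0.633, 0.019], [0.005, -0.023, -1.0]]
force: [-0.0, 2.4, -1.7]
opening: 0.229
```

```bash
python3 cr.py
```

```text
t6.77 p [ 591.9 -133.4   94. ] phi50.7 F [-0.   2.4 -1.7] op0.229 tilt [-0.86  1.07]
r51.6 ang-37.6 phi-90=-39.3 q_est1.563 F tang(cw push)1.8 radial-1.5 z 94.0
```

Emit:
{"op": "send_rows", "data": {
  "motion": [
    [[-7,0.5,0],0.11],
    [[-7,0.5,0],0.11],
    [[-7,0.5,0],0.11],
    [[-7,0.5,0],0.11],
    [[-7,0.5,0],0.11]
  ]
}}

```text
time_s: 7.18
position: [0.568, -0.1535, 0.0955]
tcp_rot: [[0.954, 0.3, -0.007], [0.3, -0.954, 0.025], [0.0, -0.026, -1.0]]
force: [1.6, 2.2, -1.2]
opening: 0.229
```

```bash
python3 cr.py
```

```text
t7.18 p [ 568.  -153.5   95.5] phi17.4 F [ 1.6  2.2 -1.2] op0.229 tilt [-0.43  1.41]
r54.3 ang-71.8 phi-90=-72.6 q_est2.159 F tang(cw push)2.2 radial-1.6 z 95.5
```

Emit:
{"op": "send_rows", "data": {
  "motion": [
    [[-5,-0.3,0],0.07],
    [[-5,-0.3,0],0.07],
    [[-5,-0.3,0],0.07],
    [[-5,-0.3,0],0.07],
    [[-4,0,0],0.04]
  ]
}}

```text
time_s: 7.6
position: [0.5516, -0.1578, 0.0986]
tcp_rot: [[0.999, -0.039, 0.014], [-0.039, -0.999, 0.021], [0.013, -0.021, -1.0]]
force: [3.6, 1.2, -1.2]
opening: 0.233
```

```bash
python3 cr.py
```

```text
t7.60 p [ 551.6 -157.8   98.6] phi-2.2 F [ 3.6  1.2 -1.2] op0.233 tilt [0.78 1.18]
r55.9 ang-89.4 phi-90=-92.2 q_est2.467 F tang(cw push)3.5 radial-1.3 z 98.6
```

Emit:
{"op": "send_rows", "data": {
  "motion": [
    [[-4,0,0.5],0.02],
    [[-4,0,0.5],0.02],
    [[-4,0,0.5],0.02],
    [[-4,0,0.5],0],
    [[-4,0,0.5],0]
  ]
}}

```text
time_s: 8.02
position: [0.5418, -0.1587, 0.0988]
tcp_rot: [[0.993, -0.107, 0.04], [-0.108, -0.994, 0.013], [0.039, -0.018, -0.999]]
force: [14.2, 4.4, -9.1]
opening: 0.232
```

```bash
python3 cr.py
```

```text
t8.02 p [ 541.8 -158.7   98.8] phi-6.2 F [14.2  4.4 -9.1] op0.232 tilt [2.31 0.77]
r57.5 ang-99.2 phi-90=-96.2 q_est2.638 F tang(cw push)13.6 radial-5.9 z 98.8
```

Emit:
{"op": "send_rows", "data": {
  "motion": [
    [[-4,-1,1],0.02],
    [[-5,-1,1],0.02],
    [[-5,-1,1],0.02],
    [[-5,-1,1],0],
    [[-5,0,1],0]
  ]
}}

```text
time_s: 8.43
position: [0.543, -0.1586, 0.0983]
tcp_rot: [[0.98, -0.176, 0.096], [-0.176, -0.984, -0.006], [0.096, -0.011, -0.995]]
force: [14.3, 5.4, -3.3]
opening: 0.229
```

```bash
python3 cr.py
```

```text
t8.43 p [ 543.  -158.6   98.3] phi-10.2 F [14.3  5.4 -3.3] op0.229 tilt [ 5.51 -0.34]
r57.2 ang-98.0 phi-90=-100.2 q_est2.617 F tang(cw push)13.2 radial-7.8 z 98.3
```

Emit:
{"op": "send_rows", "data": {
  "motion": [
    [[0.5,0,0],0],
    [[0.5,0,0],0],
    [[0,0,0],0],
    [[0,0,0],0],
    [[0,0,0],0]
  ],
  "gripper": 0.45
}}

```text
time_s: 8.85
position: [0.5413, -0.1579, 0.0986]
tcp_rot: [[0.981, -0.174, 0.091], [-0.174, -0.985, -0.005], [0.091, -0.011, -0.996]]
force: [0.4, 0.3, 0.7]
opening: 0.504
```

```bash
python3 cr.py
cat >> plan.py <<'E'
def rows2(p,R,tgt,n,turn=0.):
    """full-R rows, total turn in rad about tool z"""
    out=[];D=(np.array(tgt)-p)/n;th=turn/n
    c,s=np.cos(th),np.sin(th);Z=np.array([[c,-s,0],[s,c,0],[0,0,1]])
    for i in range(n):
        v=R.T@D;out.append([[float(round(a,1)) for a in v],round(th,3)]);R=R@Z
    return out
E
python3 - <<'E'
from plan import *
p,ph,s=st(0);show(rows2(p,np.array(s["tcp_rot"]),p+[0,0,100],5))
E
```

```text
t8.85 p [ 541.3 -157.9   98.6] phi-10.1 F [0.4 0.3 0.7] op0.504 tilt [ 5.23 -0.27]
r56.9 ang-99.9 phi-90=-100.1 q_est2.650 F tang(cw push)0.4 radial-0.3 z 98.6
[[[1.8,-0.2,-19.9],0.0],[[1.8,-0.2,-19.9],0.0],[[1.8,-0.2,-19.9],0.0],[[1.8,-0.2,-19.9],0.0],[[1.8,-0.2,-19.9],0.0]]
```

Emit:
{"op": "send_rows", "data": {
  "motion": [
    [[2,0,-20],0],
    [[2,0,-20],0],
    [[2,0,-20],0],
    [[2,0,-20],0],
    [[2,0,-20],0]
  ]
}}

```text
time_s: 9.27
position: [0.5342, -0.1567, 0.196]
tcp_rot: [[0.982, -0.174, 0.07], [-0.175, -0.985, 0.005], [0.068, -0.017, -0.998]]
force: [0.3, 0.1, -0.5]
opening: 0.551
```

Run:
```python
from plan import *
p,ph,s=st();print(s["joint_positions"].round(1))
# plan: up and back toward x=0.42,y=-0.2 out of camera views
show(rows2(p,np.array(s["tcp_rot"]),[450,-330,260],10,0))
```

```text
t9.27 p [ 534.2 -156.7  196. ] phi-10.1 F [ 0.3  0.1 -0.5] op0.551 tilt [4.03 0.28]
[-29.1  25.5  96.5   2.7  54.7 -20.5]
[[[-4.8,18.4,-7.1],0.0],[[-4.8,18.4,-7.1],0.0],[[-4.8,18.4,-7.1],0.0],[[-4.8,18.4,-7.1],0.0],[[-4.8,18.4,-7.1],0.0]]
[[[-4.8,18.4,-7.1],0.0],[[-4.8,18.4,-7.1],0.0],[[-4.8,18.4,-7.1],0.0],[[-4.8,18.4,-7.1],0.0],[[-4.8,18.4,-7.1],0.0]]
```

Run:
```python
from rig import *
from h import *
import pickle
d={}
for n in("scene","top"):
    d[n]=c=capture(n);cv2.imwrite(f"pics/{n}5.png",c["image"])
pickle.dump(d,open("caps5.pkl","wb"))
```

```text
(no output)
```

View pics/scene5.png

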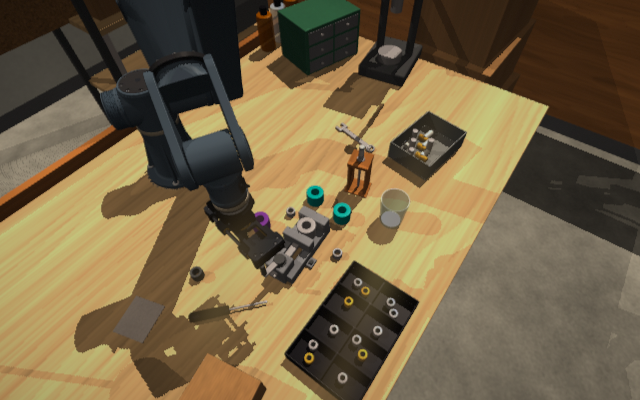

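View pics/top5.png

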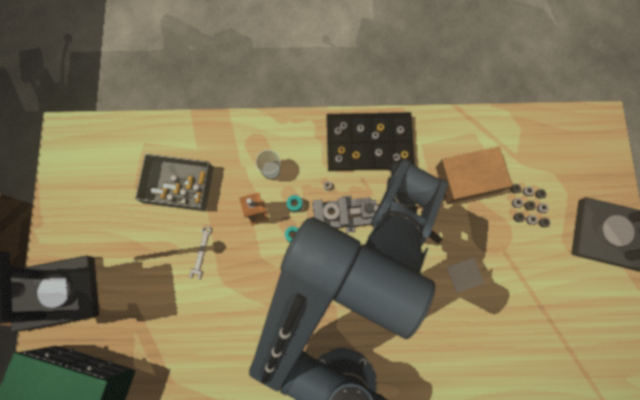

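Run:
```python
import pickle;from h import *
d=pickle.load(open("caps5.pkl","rb"));s,t=d["scene"],d["top"]
crop(s,265,195,365,270,8,"pics/s5.png");crop(t,305,185,385,245,8,"pics/t5.png")
crop(s,335,135,385,200,9,"pics/s5r.png");crop(t,230,185,290,225,10,"pics/t5r.png")
```

```text
(no output)
```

View pics/s5.png

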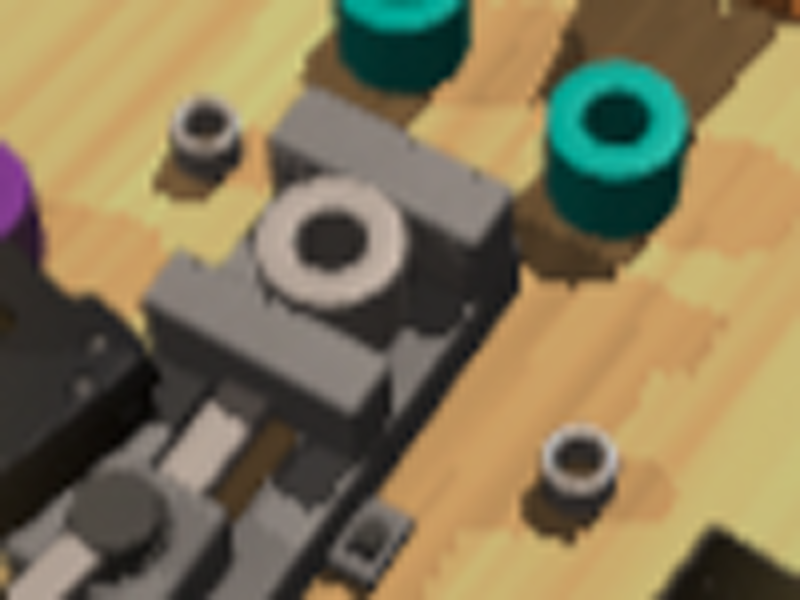

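View pics/t5.png

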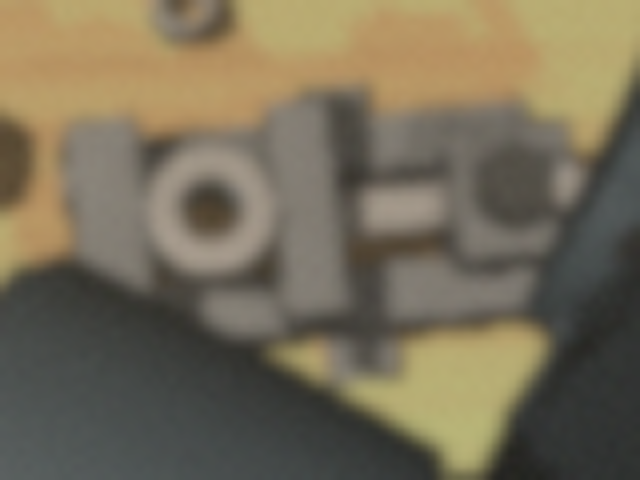

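View pics/s5r.png

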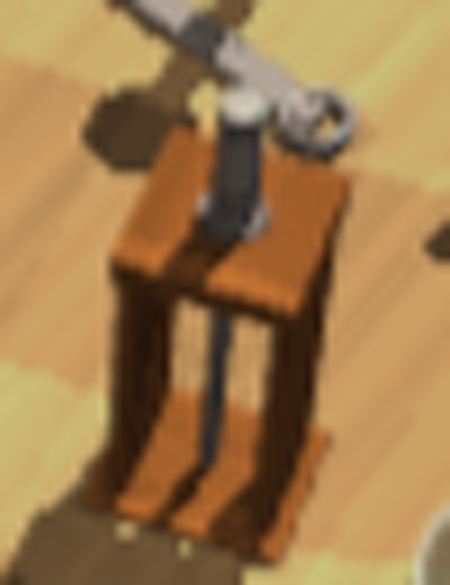

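View pics/t5r.png

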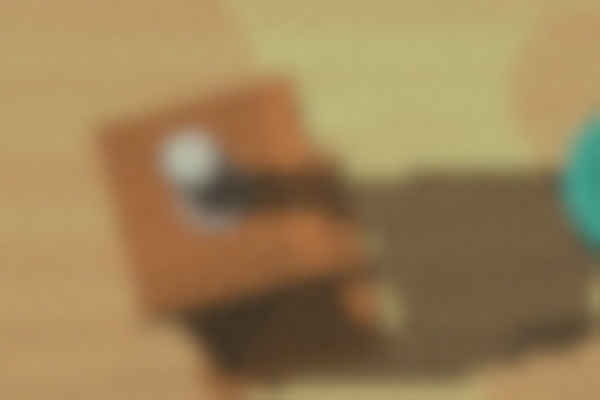

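```bash
cat > fit2.py <<'E'
import pickle;from h import *
from scipy.optimize import least_squares
np.set_printoptions(precision=4,suppress=True)
d=pickle.load(open("caps5.pkl","rb"));s,t=d["scene"],d["top"]
cv=lambda a,f,x,y:(np.array(a,float)+.5)/f-.5+[x,y]
bs,bt=cv((333,241.5),8,265,195),cv((211,209),8,305,185)
print("bush tri",tri([s,t],[bs,bt]),plane(s,bs,.081),plane(t,bt,.081))
hs,ht=cv((246,108),9,335,135),cv((190,157),10,230,185)
print("handle",tri([s,t],[hs,ht]),plane(s,hs,.191),plane(t,ht,.191))
fs,ft=cv((234,213),9,335,135),cv((208,202),10,230,185)
print("flange",plane(s,fs,.141),plane(t,ft,.141))
cs=[(178,125),(350,180),(300,318),(112,258)];ct=[(97,130),(290,75)]
for c in cs:print("st s",plane(s,cv(c,9,335,135),.138))
for c in ct+[(363,268),(148,320)]:print("st t",plane(t,cv(c,10,230,185),.138))
B=tri([s,t],[bs,bt])[:2]
P=lambda c,C,r,z:proj(c,[[C[0]+r*np.cos(u),C[1]+r*np.sin(u),z] for u in np.linspace(0,6.3,40)])
B=(plane(s,bs,.081)+plane(t,bt,.081))[:2]/2
H=np.mean([plane(s,hs,.191),plane(t,ht,.191),plane(s,fs,.141),plane(t,ft,.141)],0)[:2]
print("B",B,"H",H)
L=lambda c:[(P(c,B,.027,.081),(0,255,0)),(P(c,B,.013,.081),(0,255,0)),(P(c,H,.008,.191),(255,0,255)),(P(c,H,.012,.141),(255,255,0))]
crop(s,265,195,365,270,8,"pics/s6.png",L(s));crop(t,305,185,385,245,8,"pics/t6.png",L(t))
crop(s,335,135,385,200,9,"pics/s6r.png",L(s));crop(t,230,185,290,225,10,"pics/t6r.png",L(t))
a=cv2.imread("pics/s6.png")[:480,:640];b=cv2.imread("pics/t6.png");
cv2.imwrite("pics/m6.png",cv2.resize(np.hstack([a[:400,120:520],b[:400,50:450]]),None,fx=1,fy=1))
a=cv2.imread("pics/s6r.png")[60:300];b=cv2.imread("pics/t6r.png")[40:280,:350];cv2.imwrite("pics/m6r.png",np.hstack([a,b]))
E
python3 fit2.py
```

```text
bush tri [0.543  0.0237 0.0782] [0.5446 0.023  0.081 ] [0.542  0.0233 0.081 ]
handle [0.5582 0.2752 0.1886] [0.5595 0.2733 0.191 ] [0.5575 0.2746 0.191 ]
flange [0.5588 0.2739 0.141 ] [0.5544 0.2766 0.141 ]
st s [0.5204 0.2992 0.138 ]
st s [0.581  0.3113 0.138 ]
st s [0.5996 0.2501 0.138 ]
st s [0.5358 0.2362 0.138 ]
st t [0.5789 0.3121 0.138 ]
st t [0.5954 0.2516 0.138 ]
st t [0.533  0.2285 0.138 ]
st t [0.5179 0.2953 0.138 ]
B [0.5433 0.0232] H [0.5576 0.2746]
```

View pics/m6.png

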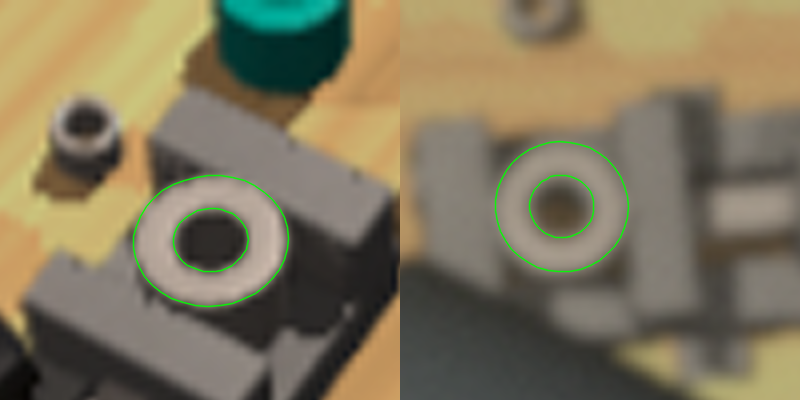

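View pics/m6r.png

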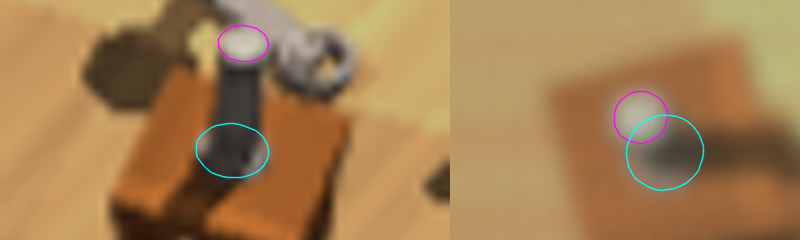

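Run:
```python
from plan import *
p,ph,s=st();show(rows2(p,np.array(s["tcp_rot"]),[557,272,290],15,-1.75))
```

```text
t9.37 p [ 536.8 -158.1  198.7] phi-10.1 F [ 1.5 -0.5  0.8] op0.552 tilt [4.47 0.04]
[[[-3.2,-28.6,-5.9],-0.117],[[0.1,-28.7,-5.9],-0.117],[[3.5,-28.5,-5.9],-0.117],[[6.8,-27.9,-5.9],-0.117],[[10.0,-26.9,-5.9],-0.117]]
[[[13.0,-25.6,-5.9],-0.117],[[15.9,-23.9,-5.9],-0.117],[[18.6,-21.9,-5.9],-0.117],[[21.0,-19.6,-5.9],-0.117],[[23.2,-17.0,-5.9],-0.117]]
[[[25.0,-14.2,-5.9],-0.117],[[26.5,-11.2,-5.9],-0.117],[[27.6,-8.0,-5.9],-0.117],[[28.3,-4.8,-5.9],-0.117],[[28.7,-1.4,-5.9],-0.117]]
```

Emit:
{"op": "send_rows", "data": {
  "motion": [
    [[-3,-29,-6],-0.12],
    [[0,-29,-6],-0.12],
    [[3,-28,-6],-0.12],
    [[7,-28,-6],-0.12],
    [[10,-27,-6],-0.12]
  ]
}}

```text
time_s: 9.78
position: [0.5384, -0.0159, 0.2255]
tcp_rot: [[0.903, 0.424, 0.07], [0.425, -0.905, -0.001], [0.063, 0.031, -0.998]]
force: [-0.8, -0.3, -0.6]
opening: 0.55
```

Emit:
{"op": "send_rows", "data": {
  "motion": [
    [[13,-26,-6],-0.12],
    [[16,-24,-6],-0.12],
    [[19,-22,-6],-0.12],
    [[21,-20,-6],-0.12],
    [[23,-17,-6],-0.12]
  ]
}}

```text
time_s: 10.2
position: [0.5316, 0.1349, 0.2502]
tcp_rot: [[0.484, 0.873, 0.055], [0.875, -0.485, -0.001], [0.026, 0.049, -0.998]]
force: [0.7, 0.4, 0.2]
opening: 0.549
```

Run:
```python
from plan import *
p,ph,s=st();show(rows2(p,np.array(s["tcp_rot"]),[558,274,290],5,-np.radians(90-ph)))
```

```text
t10.20 p [531.6 134.9 250.2] phi61.0 F [0.7 0.4 0.2] op0.549 tilt [ 3.17 -0.07]
[[[27.1,-8.5,-7.7],np.float64(-0.101)],[[27.8,-5.7,-7.7],np.float64(-0.101)],[[28.2,-2.9,-7.7],np.float64(-0.101)],[[28.4,-0.0,-7.7],np.float64(-0.101)],[[28.2,2.9,-7.7],np.float64(-0.101)]]
```

Emit:
{"op": "send_rows", "data": {
  "motion": [
    [[27,-8,-14],-0.1],
    [[28,-6,-14],-0.1],
    [[28,-3,-14],-0.1],
    [[28,0,-14],-0.1],
    [[28,3,-14],-0.1]
  ]
}}

```text
time_s: 10.62
position: [0.5469, 0.2789, 0.3138]
tcp_rot: [[-0.022, 0.999, 0.033], [1.0, 0.022, -0.007], [-0.008, 0.032, -0.999]]
force: [0.5, -0.1, -0.6]
opening: 0.549
```

Run:
```python
from plan import *
p,ph,s=st();show(rows2(p,np.array(s["tcp_rot"]),[558,274,220],10,-np.radians(90-ph)))
```

```text
t10.62 p [546.9 278.9 313.8] phi91.2 F [ 0.5 -0.1 -0.6] op0.549 tilt [ 1.87 -0.41]
[[[-0.4,0.8,9.4],np.float64(0.002)],[[-0.4,0.8,9.4],np.float64(0.002)],[[-0.4,0.8,9.4],np.float64(0.002)],[[-0.4,0.8,9.4],np.float64(0.002)],[[-0.4,0.8,9.4],np.float64(0.002)]]
[[[-0.4,0.8,9.4],np.float64(0.002)],[[-0.4,0.8,9.4],np.float64(0.002)],[[-0.4,0.8,9.4],np.float64(0.002)],[[-0.4,0.8,9.4],np.float64(0.002)],[[-0.4,0.8,9.4],np.float64(0.002)]]
```

Emit:
{"op": "send_rows", "data": {
  "motion": [
    [[-1,1,-22],0],
    [[-1,1,-22],0],
    [[-1,1,-22],0],
    [[-1,1,-22],0],
    [[-1,1,-22],0]
  ]
}}

```text
time_s: 11.03
position: [0.5439, 0.2808, 0.4163]
tcp_rot: [[-0.036, 0.999, 0.011], [0.999, 0.036, -0.012], [-0.012, 0.011, -1.0]]
force: [1.1, 0.5, 0.1]
opening: 0.549
```

Emit:
{"op": "send_rows", "data": {
  "motion": [
    [[0,2,8],0],
    [[0,2,8],0],
    [[0,2,8],0],
    [[0,2,8],0],
    [[0,2,8],0]
  ]
}}

```text
time_s: 11.45
position: [0.5557, 0.2804, 0.3749]
tcp_rot: [[-0.036, 0.999, 0.014], [0.999, 0.036, -0.012], [-0.012, 0.014, -1.0]]
force: [-0.1, 0.7, 0.0]
opening: 0.551
```

Run:
```python
from plan import *
p,ph,s=st();show(rows2(p,np.array(s["tcp_rot"]),[558,274,220],10,-np.radians(90-ph)))
```

```text
t11.45 p [555.7 280.4 374.9] phi92.1 F [-0.1  0.7  0. ] op0.551 tilt [ 0.83 -0.67]
[[[-0.5,-0.0,15.5],np.float64(0.004)],[[-0.5,-0.0,15.5],np.float64(0.004)],[[-0.5,-0.0,15.5],np.float64(0.004)],[[-0.5,-0.0,15.5],np.float64(0.004)],[[-0.5,-0.0,15.5],np.float64(0.004)]]
[[[-0.5,0.0,15.5],np.float64(0.004)],[[-0.5,0.0,15.5],np.float64(0.004)],[[-0.5,0.0,15.5],np.float64(0.004)],[[-0.5,0.0,15.5],np.float64(0.004)],[[-0.5,0.0,15.5],np.float64(0.004)]]
```

Emit:
{"op": "send_rows", "data": {
  "motion": [
    [[-1,0,10],0],
    [[-1,0,10],0],
    [[-1,0,10],0],
    [[0,0,10],0.02],
    [[0,0,10],0.02]
  ]
}}

```text
time_s: 11.87
position: [0.554, 0.2749, 0.3123]
tcp_rot: [[0.008, 1.0, 0.001], [1.0, -0.008, -0.016], [-0.016, 0.001, -1.0]]
force: [0.1, -0.3, 0.3]
opening: 0.552
```

Emit:
{"op": "send_rows", "data": {
  "motion": [
    [[-1,0,10],0],
    [[-1,0,10],0],
    [[-1,0,10],0],
    [[0,0,10],0],
    [[0,0,10],0]
  ]
}}

```text
time_s: 12.28
position: [0.5517, 0.2702, 0.253]
tcp_rot: [[0.014, 1.0, -0.007], [1.0, -0.014, -0.018], [-0.018, -0.007, -1.0]]
force: [-0.0, 0.3, -0.3]
opening: 0.548
```

Emit:
{"op": "send_rows", "data": {
  "motion": [
    [[0,0,10],0],
    [[0,0,10],0],
    [[0,0,10],0],
    [[0,0,10],0],
    [[0,0,5],0]
  ]
}}

```text
time_s: 12.7
position: [0.5501, 0.2691, 0.201]
tcp_rot: [[0.015, 1.0, -0.011], [1.0, -0.015, -0.019], [-0.019, -0.01, -1.0]]
force: [0.0, -0.4, -0.7]
opening: 0.553
```

Run:
```python
from plan import *
from rig import *
from h import *
p,ph,s=st();show(rows2(p,np.array(s["tcp_rot"]),[558,274.3,148],10,-np.radians(90-ph)))
c=capture("scene");crop(c,320,110,400,200,6,"pics/s7.png")
c=capture("top");crop(c,220,150,310,230,6,"pics/t7.png")
cv2.imwrite("pics/m7.png",np.hstack([cv2.imread("pics/s7.png")[:480],cv2.imread("pics/t7.png")])[:, :800] if 0 else cv2.imread("pics/s7.png"))
```

```text
t12.70 p [550.1 269.1 201. ] phi89.1 F [ 0.  -0.4 -0.7] op0.553 tilt [-0.62 -1.09]
[[[0.6,0.8,5.3],np.float64(-0.002)],[[0.6,0.8,5.3],np.float64(-0.002)],[[0.6,0.8,5.3],np.float64(-0.002)],[[0.6,0.8,5.3],np.float64(-0.002)],[[0.6,0.8,5.3],np.float64(-0.002)]]
[[[0.6,0.8,5.3],np.float64(-0.002)],[[0.6,0.8,5.3],np.float64(-0.002)],[[0.6,0.8,5.3],np.float64(-0.002)],[[0.6,0.8,5.3],np.float64(-0.002)],[[0.6,0.8,5.3],np.float64(-0.002)]]
```

View pics/s7.png

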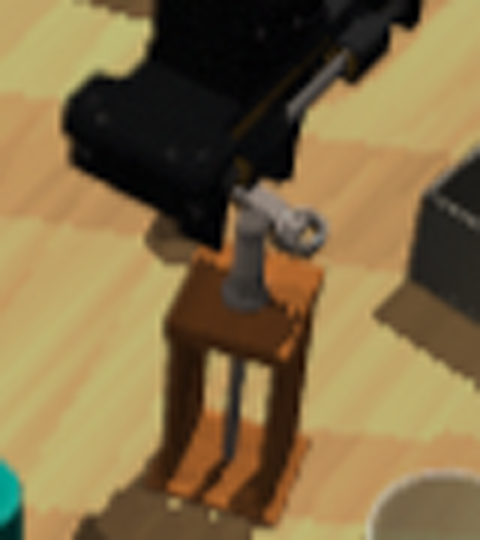

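View pics/t7.png

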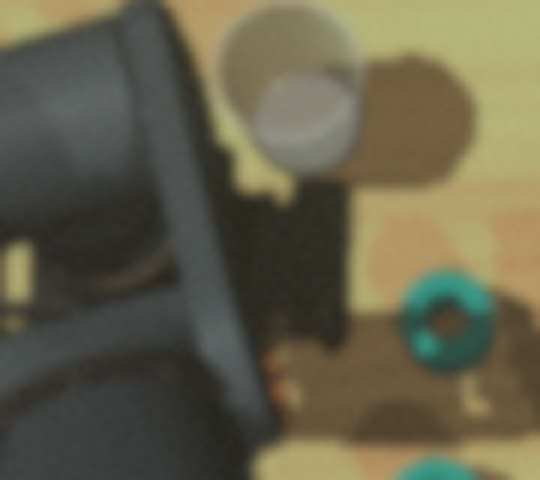

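Emit:
{"op": "send_rows", "data": {
  "motion": [
    [[2,3,0],0],
    [[2,3,0],0],
    [[1,2,0],0],
    [[0,0,0],0],
    [[0,0,0],0]
  ]
}}

```text
time_s: 13.22
position: [0.5613, 0.2754, 0.2037]
tcp_rot: [[0.015, 1.0, -0.005], [1.0, -0.015, -0.017], [-0.017, -0.005, -1.0]]
force: [0.1, -0.4, 1.5]
opening: 0.547
```

Run:
```python
from plan import *
p,ph,s=st();show(rows2(p,np.array(s["tcp_rot"]),[558,274.3,148],10,-np.radians(90-ph)))
```

```text
t13.22 p [561.3 275.4 203.7] phi89.1 F [ 0.1 -0.4  1.5] op0.547 tilt [-0.31 -1.  ]
[[[-0.0,-0.3,5.6],np.float64(-0.001)],[[-0.0,-0.3,5.6],np.float64(-0.001)],[[-0.0,-0.3,5.6],np.float64(-0.001)],[[-0.0,-0.3,5.6],np.float64(-0.001)],[[-0.0,-0.3,5.6],np.float64(-0.001)]]
[[[-0.0,-0.3,5.6],np.float64(-0.001)],[[-0.0,-0.3,5.6],np.float64(-0.001)],[[-0.0,-0.3,5.6],np.float64(-0.001)],[[-0.0,-0.3,5.6],np.float64(-0.001)],[[-0.0,-0.3,5.6],np.float64(-0.001)]]
```

Emit:
{"op": "send_rows", "data": {
  "motion": [
    [[0,0,0],0],
    [[0,0,0],0],
    [[0,0,0],0],
    [[0,0,0],0],
    [[0,0,0],0]
  ]
}}

```text
time_s: 13.63
position: [0.5617, 0.2755, 0.2049]
tcp_rot: [[0.015, 1.0, -0.003], [1.0, -0.015, -0.017], [-0.017, -0.003, -1.0]]
force: [-0.4, 0.8, -0.6]
opening: 0.547
```

Run:
```python
from plan import *
p,ph,s=st();show(rows2(p,np.array(s["tcp_rot"]),[558,274.3,148],10,-np.radians(90-ph)))
```

```text
t13.63 p [561.7 275.5 204.9] phi89.1 F [-0.4  0.8 -0.6] op0.547 tilt [-0.2  -0.97]
[[[-0.0,-0.3,5.7],np.float64(-0.001)],[[-0.0,-0.3,5.7],np.float64(-0.001)],[[-0.0,-0.3,5.7],np.float64(-0.001)],[[-0.0,-0.3,5.7],np.float64(-0.001)],[[-0.0,-0.3,5.7],np.float64(-0.001)]]
[[[-0.0,-0.3,5.7],np.float64(-0.001)],[[-0.0,-0.3,5.7],np.float64(-0.001)],[[-0.0,-0.3,5.7],np.float64(-0.001)],[[-0.0,-0.3,5.7],np.float64(-0.001)],[[-0.0,-0.3,5.7],np.float64(-0.001)]]
```

Emit:
{"op": "send_rows", "data": {
  "motion": [
    [[0,-1,10],0],
    [[0,-1,10],0],
    [[0,-1,10],0],
    [[0,0,10],0],
    [[0,0,7],0]
  ]
}}

```text
time_s: 14.05
position: [0.5585, 0.2748, 0.1546]
tcp_rot: [[0.015, 1.0, -0.001], [1.0, -0.015, -0.016], [-0.016, -0.001, -1.0]]
force: [0.7, -0.4, 0.4]
opening: 0.554
```

Run:
```python
from plan import *
p,ph,s=st();show(rows2(p,np.array(s["tcp_rot"]),[558,274.3,148],5,0))
```

```text
t14.05 p [558.5 274.8 154.6] phi89.1 F [ 0.7 -0.4  0.4] op0.554 tilt [-0.08 -0.93]
[[[-0.1,-0.1,1.3],0.0],[[-0.1,-0.1,1.3],0.0],[[-0.1,-0.1,1.3],0.0],[[-0.1,-0.1,1.3],0.0],[[-0.1,-0.1,1.3],0.0]]
```

Emit:
{"op": "send_rows", "data": {
  "motion": [
    [[0,0,2],0],
    [[0,0,1],0],
    [[0,0,0],0],
    [[0,0,0],0],
    [[0,0,0],0]
  ],
  "gripper": 1
}}

```text
time_s: 14.47
position: [0.5566, 0.274, 0.1471]
tcp_rot: [[0.015, 1.0, -0.008], [1.0, -0.015, -0.018], [-0.018, -0.008, -1.0]]
force: [0.0, -0.0, -0.3]
opening: 0.258
```

Emit:
{"op": "send_rows", "data": {
  "motion": [
    [[0,0,0],0],
    [[0,0,0],0],
    [[0,0,0],0],
    [[0,0,0],0],
    [[0,0,0],0]
  ]
}}

```text
time_s: 14.88
position: [0.5575, 0.2744, 0.1486]
tcp_rot: [[0.015, 1.0, -0.005], [1.0, -0.015, -0.017], [-0.017, -0.005, -1.0]]
force: [0.0, 0.7, -1.1]
opening: 0.177
```

Run:
```python
from plan import *
from rig import *
from h import *
p,ph,s=st()
c=capture("scene");crop(c,320,110,400,200,6,"pics/s8.png")
```

```text
t14.88 p [557.5 274.4 148.6] phi89.1 F [ 0.   0.7 -1.1] op0.177 tilt [-0.3  -0.99]
```

View pics/s8.png

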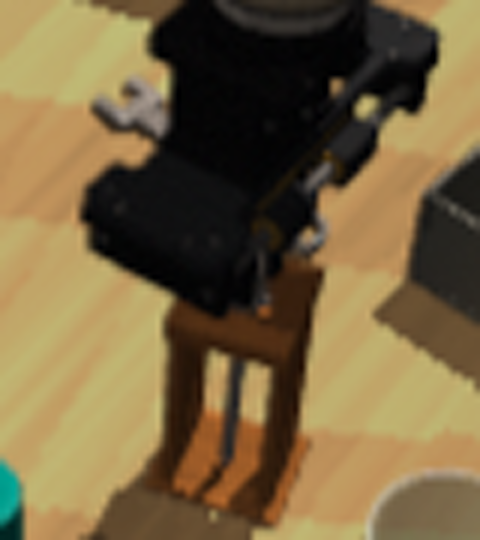

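Emit:
{"op": "send_rows", "data": {
  "motion": [
    [[0,0,0],0],
    [[0,0,-1],0],
    [[0,0,-3],0],
    [[0,0,-5],0],
    [[0,0,-8],0]
  ]
}}

```text
time_s: 15.35
position: [0.5561, 0.2742, 0.1649]
tcp_rot: [[0.015, 1.0, -0.01], [1.0, -0.015, -0.019], [-0.019, -0.009, -1.0]]
force: [0.1, -0.7, -1.3]
opening: 0.175
```

Run:
```python
from plan import *
p,ph,s=st();show(rows2(p,np.array(s["tcp_rot"]),[557.5,274.4,p[2]+40],5,0))
```

```text
t15.35 p [556.1 274.2 164.9] phi89.1 F [ 0.1 -0.7 -1.3] op0.175 tilt [-0.55 -1.06]
[[[-0.1,0.2,-8.0],0.0],[[-0.1,0.2,-8.0],0.0],[[-0.1,0.2,-8.0],0.0],[[-0.1,0.2,-8.0],0.0],[[-0.1,0.2,-8.0],0.0]]
```

Emit:
{"op": "send_rows", "data": {
  "motion": [
    [[0,0.5,-8],0],
    [[0,0.5,-8],0],
    [[0,0.5,-8],0],
    [[0,0.5,-8],0],
    [[0,0.5,-8],0]
  ]
}}

```text
time_s: 15.77
position: [0.5598, 0.2752, 0.2106]
tcp_rot: [[0.015, 1.0, -0.007], [1.0, -0.015, -0.018], [-0.018, -0.007, -1.0]]
force: [0.5, 0.8, -0.6]
opening: 0.171
```

Run:
```python
from plan import *
p,ph,s=st();show(rows2(p,np.array(s["tcp_rot"]),[557.5,274.4,p[2]+40],5,0))
```

```text
t15.77 p [559.8 275.2 210.6] phi89.1 F [ 0.5  0.8 -0.6] op0.171 tilt [-0.4  -1.02]
[[[-0.3,-0.5,-8.0],0.0],[[-0.3,-0.5,-8.0],0.0],[[-0.3,-0.5,-8.0],0.0],[[-0.3,-0.5,-8.0],0.0],[[-0.3,-0.5,-8.0],0.0]]
```

Emit:
{"op": "send_rows", "data": {
  "motion": [
    [[-0.3,-0.4,-8],0],
    [[-0.3,-0.4,-8],0],
    [[-0.3,-0.2,-8],0],
    [[-0.3,0,-8],0],
    [[-0.3,0,-8],0]
  ]
}}

```text
time_s: 16.18
position: [0.5589, 0.2746, 0.2559]
tcp_rot: [[0.015, 1.0, -0.006], [1.0, -0.015, -0.017], [-0.017, -0.006, -1.0]]
force: [0.1, 0.4, -2.2]
opening: 0.175
```

Run:
```python
from plan import *
p,ph,s=st();show(rows2(p,np.array(s["tcp_rot"]),[557.5,274.4,p[2]+40],5,0))
```

```text
t16.18 p [558.9 274.6 255.9] phi89.1 F [ 0.1  0.4 -2.2] op0.175 tilt [-0.35 -0.97]
[[[-0.2,-0.3,-8.0],0.0],[[-0.2,-0.3,-8.0],0.0],[[-0.2,-0.3,-8.0],0.0],[[-0.2,-0.3,-8.0],0.0],[[-0.2,-0.3,-8.0],0.0]]
```

Emit:
{"op": "send_rows", "data": {
  "motion": [
    [[-0.2,-0.2,-9],0],
    [[-0.2,-0.2,-9],0],
    [[-0.2,0,-9],0],
    [[-0.2,0,-9],0],
    [[-0.2,0,-9],0]
  ]
}}

```text
time_s: 16.6
position: [0.5584, 0.2742, 0.3056]
tcp_rot: [[0.015, 1.0, -0.006], [1.0, -0.015, -0.017], [-0.017, -0.006, -1.0]]
force: [0.6, -0.3, -0.9]
opening: 0.172
```

Run:
```python
from plan import *
from rig import *
from h import *
p,ph,s=st();show(rows2(p,np.array(s["tcp_rot"]),[543,23,p[2]+10],20,0))
c=capture("scene");crop(c,310,80,410,200,5,"pics/s9.png")
```

```text
t16.60 p [558.4 274.2 305.6] phi89.1 F [ 0.6 -0.3 -0.9] op0.172 tilt [-0.37 -0.99]
[[[-12.6,-0.6,-0.3],0.0],[[-12.6,-0.6,-0.3],0.0],[[-12.6,-0.6,-0.3],0.0],[[-12.6,-0.6,-0.3],0.0],[[-12.6,-0.6,-0.3],0.0]]
[[[-12.6,-0.6,-0.3],0.0],[[-12.6,-0.6,-0.3],0.0],[[-12.6,-0.6,-0.3],0.0],[[-12.6,-0.6,-0.3],0.0],[[-12.6,-0.6,-0.3],0.0]]
[[[-12.6,-0.6,-0.3],0.0],[[-12.6,-0.6,-0.3],0.0],[[-12.6,-0.6,-0.3],0.0],[[-12.6,-0.6,-0.3],0.0],[[-12.6,-0.6,-0.3],0.0]]
[[[-12.6,-0.6,-0.3],0.0],[[-12.6,-0.6,-0.3],0.0],[[-12.6,-0.6,-0.3],0.0],[[-12.6,-0.6,-0.3],0.0],[[-12.6,-0.6,-0.3],0.0]]
```

View pics/s9.png

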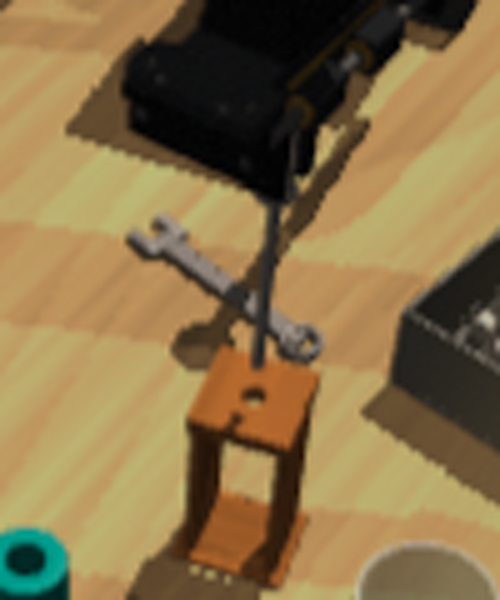

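Emit:
{"op": "send_rows", "data": {
  "motion": [
    [[-8,-0.5,0],0],
    [[-12,-0.5,0],0],
    [[-13,-0.5,0],0],
    [[-13,-0.5,0],0],
    [[-13,-0.5,0],0]
  ]
}}

```text
time_s: 17.07
position: [0.5555, 0.212, 0.309]
tcp_rot: [[0.012, 1.0, -0.002], [1.0, -0.012, -0.016], [-0.016, -0.002, -1.0]]
force: [0.3, -0.3, -1.7]
opening: 0.176
```

Emit:
{"op": "send_rows", "data": {
  "motion": [
    [[-13,-0.5,0],0],
    [[-13,-0.5,0],0],
    [[-13,-0.5,0],0],
    [[-13,-0.5,0],0],
    [[-13,-0.5,0],0]
  ]
}}

```text
time_s: 17.48
position: [0.5499, 0.1367, 0.3084]
tcp_rot: [[0.016, 1.0, -0.007], [1.0, -0.016, -0.018], [-0.018, -0.007, -1.0]]
force: [0.2, -0.1, -0.7]
opening: 0.175
```

Run:
```python
from plan import *
p,ph,s=st();show(rows2(p,np.array(s["tcp_rot"]),[543,23,p[2]+10],10,0))
```

```text
t17.48 p [549.9 136.7 308.4] phi89.1 F [ 0.2 -0.1 -0.7] op0.175 tilt [-0.4  -1.04]
[[[-11.4,-0.5,-0.8],0.0],[[-11.4,-0.5,-0.8],0.0],[[-11.4,-0.5,-0.8],0.0],[[-11.4,-0.5,-0.8],0.0],[[-11.4,-0.5,-0.8],0.0]]
[[[-11.4,-0.5,-0.8],0.0],[[-11.4,-0.5,-0.8],0.0],[[-11.4,-0.5,-0.8],0.0],[[-11.4,-0.5,-0.8],0.0],[[-11.4,-0.5,-0.8],0.0]]
```

Emit:
{"op": "send_rows", "data": {
  "motion": [
    [[-11,-0.3,0],0],
    [[-11,-0.3,0],0],
    [[-10,-0.3,0],0],
    [[-10,-0.3,0],0],
    [[-10,-0.3,0],0]
  ]
}}

```text
time_s: 17.9
position: [0.5461, 0.0764, 0.3087]
tcp_rot: [[0.02, 1.0, -0.009], [1.0, -0.02, -0.019], [-0.019, -0.009, -1.0]]
force: [0.2, 0.6, -0.1]
opening: 0.175
```

Emit:
{"op": "send_rows", "data": {
  "motion": [
    [[-10,-0.3,0],0],
    [[-10,-0.3,0],0],
    [[-8,0,0],0],
    [[-5,0,0],0],
    [[-2,0,0],0]
  ]
}}

```text
time_s: 18.32
position: [0.5447, 0.0361, 0.3095]
tcp_rot: [[0.021, 1.0, -0.009], [1.0, -0.021, -0.019], [-0.019, -0.008, -1.0]]
force: [-1.0, -0.1, -1.4]
opening: 0.176
```

Run:
```python
from plan import *
p,ph,s=st();show(rows2(p,np.array(s["tcp_rot"]),[543,23,p[2]],5,0))
```

```text
t18.32 p [544.7  36.1 309.5] phi88.8 F [-1.  -0.1 -1.4] op0.176 tilt [-0.51 -1.08]
[[[-2.6,-0.3,0.1],0.0],[[-2.6,-0.3,0.1],0.0],[[-2.6,-0.3,0.1],0.0],[[-2.6,-0.3,0.1],0.0],[[-2.6,-0.3,0.1],0.0]]
```

Emit:
{"op": "send_rows", "data": {
  "motion": [
    [[-4,-0.4,0],0],
    [[-4,-0.4,0],0],
    [[-3,-0.4,0],0],
    [[-1,0,0],0],
    [[0,0,0],0]
  ]
}}

```text
time_s: 18.73
position: [0.5432, 0.0233, 0.3098]
tcp_rot: [[0.021, 1.0, -0.009], [1.0, -0.021, -0.018], [-0.018, -0.008, -1.0]]
force: [-0.2, 0.4, -1.2]
opening: 0.175
```

Emit:
{"op": "send_rows", "data": {
  "motion": [
    [[0,0,2],0],
    [[0,0,4],0],
    [[0,0,6],0],
    [[0,0,6],0],
    [[0,0,2],0]
  ]
}}

```text
time_s: 19.15
position: [0.5432, 0.024, 0.2883]
tcp_rot: [[0.019, 1.0, -0.008], [1.0, -0.019, -0.018], [-0.018, -0.007, -1.0]]
force: [0.2, 0.5, -0.9]
opening: 0.176
```

Run:
```python
from plan import *
from rig import *
from h import *
import pickle
p,ph,s=st()
d={}
for n in("scene","top"):
    d[n]=c=capture(n)
pickle.dump(d,open("caps10.pkl","wb"))
crop(d["scene"],260,110,360,240,6,"pics/s10.png");crop(d["top"],270,150,380,240,7,"pics/t10.png")
```

```text
t19.15 p [543.2  24.  288.3] phi88.9 F [ 0.2  0.5 -0.9] op0.176 tilt [-0.44 -1.02]
```

View pics/s10.png

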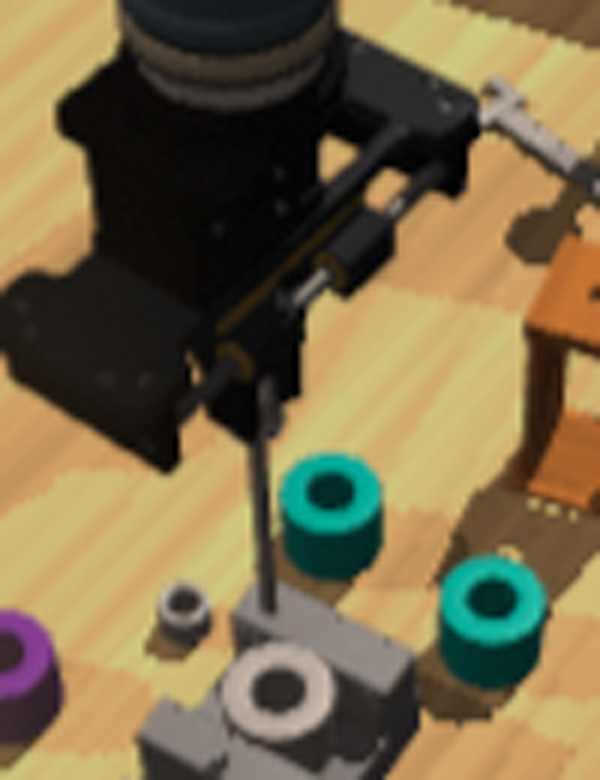

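View pics/t10.png

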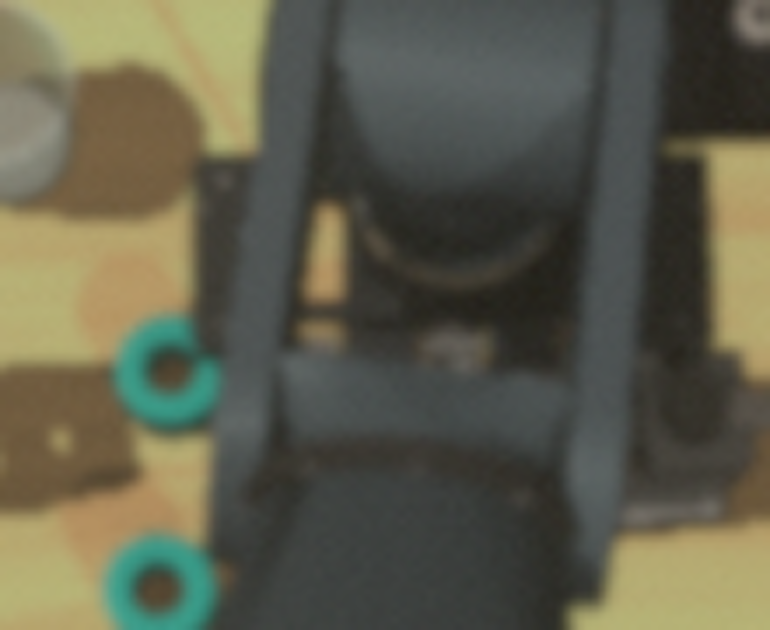

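```bash
cat > ov.py <<'E'
import pickle,sys;from h import *
np.set_printoptions(precision=4,suppress=True)
d=pickle.load(open(sys.argv[1],"rb"));s=d["scene"]
x,y,z=[float(a) for a in sys.argv[2:5]]  # TCP mm
tz=z-140.6; g=tz+158
def rod(tx,ty):
    # axis through grip point (x,y,g), tilt slopes
    P=lambda zz:[(x+tx*(zz-g))/1e3,(y+ty*(zz-g))/1e3,zz/1e3]
    return proj(s,[P(tz),P(tz+130)])
print("vertical",rod(0,0)," tool-tilt",rod(np.tan(np.radians(.44)),np.tan(np.radians(1.02))))
b=(.5446,.023)
c=lambda r,z:(proj(s,[[b[0]+r*np.cos(u),b[1]+r*np.sin(u),z] for u in np.linspace(0,6.3,40)]),(0,255,0))
x0,y0,x1,y1=[int(a) for a in sys.argv[6:10]]
crop(s,x0,y0,x1,y1,int(sys.argv[10]),sys.argv[5],[(rod(0,0),(0,0,255)),(rod(.0077,.0178),(255,0,0)),c(.027,.081),c(.013,.081)])
E
python3 ov.py caps10.pkl 543.2 24 288.3 pics/o10.png 285 170 335 240 11;  python3 - <<'E'
import pickle,sys;sys.path.insert(0,".");from h import *
crop(pickle.load(open("caps10.pkl","rb"))["scene"],285,170,335,240,11,"pics/r10.png")
a=cv2.imread("pics/o10.png");b=cv2.imread("pics/r10.png")
cv2.imwrite("pics/or10.png",np.hstack([a,b])[:600,:].copy()[:, :800] if 0 else np.hstack([a[:600,:400],b[:600,:400]]))
E
```

```text
vertical [[304.8018 210.7833]
 [302.0218 179.7644]]  tool-tilt [[303.7894 211.275 ]
 [301.8205 179.8562]]
```

View pics/or10.png

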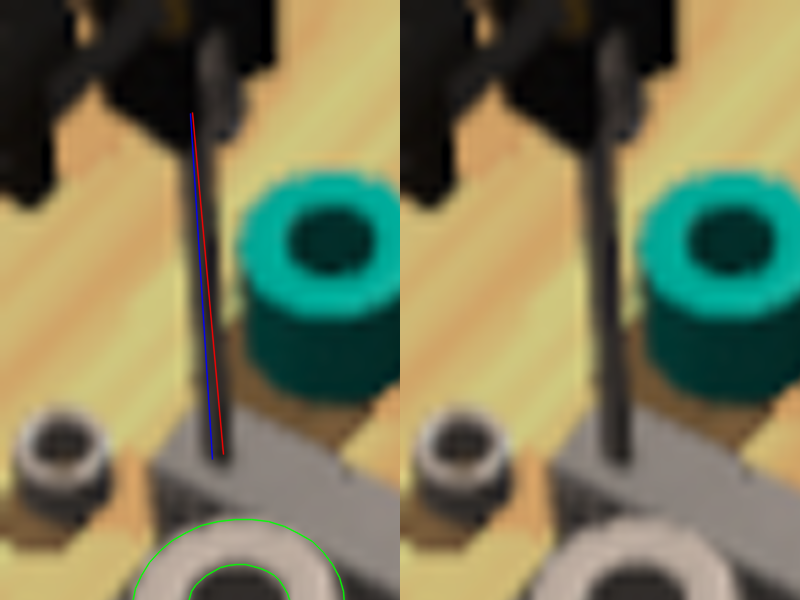

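Run:
```python
import pickle;from h import *
np.set_printoptions(precision=4,suppress=True)
s=pickle.load(open("caps10.pkl","rb"))["scene"]
cv=lambda a:(np.array(a,float)+.5)/11-.5+[285,170]
print(plane(s,cv((218.5,456)),.1477),plane(s,cv((195,150)),.265))
print(proj(s,[[.5432,.024,.1477],[.5442,.024,.1477],[.5432,.025,.1477]])*11)
```

```text
[0.5428 0.0228 0.1477] [0.5432 0.0238 0.265 ]
[[3352.8203 2318.616 ]
 [3356.0998 2320.6142]
 [3355.3603 2315.8348]]
```

Emit:
{"op": "send_rows", "data": {
  "motion": [
    [[0,0.3,6],0],
    [[0,0.3,8],0],
    [[0,0.3,8],0],
    [[0,0.2,8],0],
    [[0,0.2,5],0]
  ]
}}

```text
time_s: 19.67
position: [0.5455, 0.0232, 0.2515]
tcp_rot: [[0.019, 1.0, -0.004], [1.0, -0.019, -0.018], [-0.018, -0.004, -1.0]]
force: [-0.1, -0.5, -1.1]
opening: 0.175
```

Run:
```python
from plan import *
p,ph,s=st();show(rows2(p,np.array(s["tcp_rot"]),[544.2,23.4,234],5,0))
```

```text
t19.67 p [545.5  23.2 251.5] phi88.9 F [-0.1 -0.5 -1.1] op0.175 tilt [-0.26 -1.05]
[[[0.1,-0.2,3.5],0.0],[[0.1,-0.2,3.5],0.0],[[0.1,-0.2,3.5],0.0],[[0.1,-0.2,3.5],0.0],[[0.1,-0.2,3.5],0.0]]
```

Emit:
{"op": "send_rows", "data": {
  "motion": [
    [[0,-0.2,3.5],0],
    [[0,-0.2,3.5],0],
    [[0,-0.2,3.5],0],
    [[0,-0.2,3],0],
    [[0,0,0],0]
  ]
}}

```text
time_s: 20.08
position: [0.5435, 0.0229, 0.2343]
tcp_rot: [[0.019, 1.0, -0.009], [1.0, -0.019, -0.018], [-0.018, -0.008, -1.0]]
force: [-0.3, 0.2, -1.3]
opening: 0.173
```

```bash
cat > look.py <<'E'
import sys
from plan import *
from rig import *
from h import *
import pickle
n=sys.argv[1]
p,ph,s=st()
d={"scene":capture("scene")};pickle.dump(d,open(f"caps{n}.pkl","wb"))
import subprocess
subprocess.run(["python3","ov.py",f"caps{n}.pkl",*map(str,p.round(2)),f"pics/o{n}.png","285","185","325","245","10"])
crop(d["scene"],285,185,325,245,10,"pics/tmp.png")
cv2.imwrite(f"pics/or{n}.png",np.hstack([cv2.imread(f"pics/o{n}.png"),cv2.imread("pics/tmp.png")]))
E
python3 look.py 11
```

```text
vertical [[305.6296 222.1076]
 [303.0743 193.8345]]  tool-tilt [[304.6604 222.5887]
 [302.8826 193.9245]]
t20.08 p [543.5  22.9 234.3] phi88.9 F [-0.3  0.2 -1.3] op0.173 tilt [-0.49 -1.01]
```

View pics/or11.png

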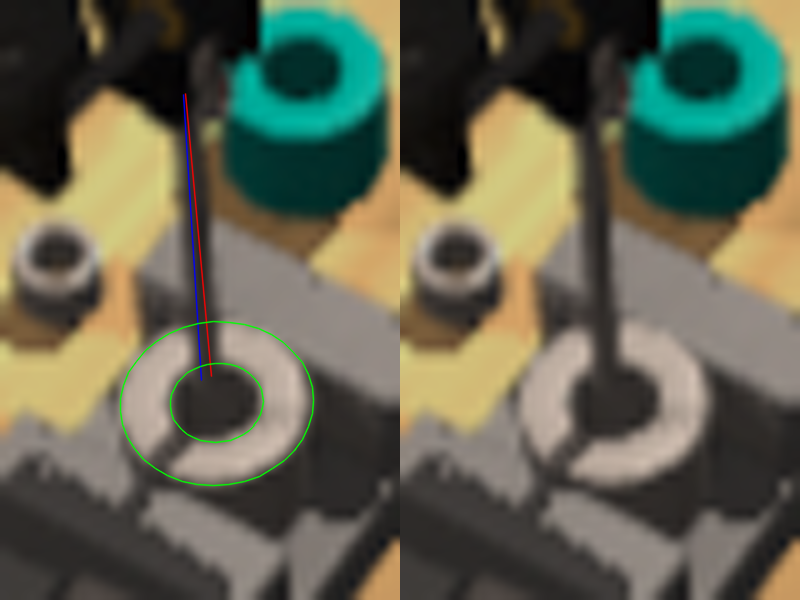

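Emit:
{"op": "send_rows", "data": {
  "motion": [
    [[0.3,0.4,0],0],
    [[0.3,0.4,0],0],
    [[0.2,0.2,0],0],
    [[0,0,0],0],
    [[0,0,0],0]
  ]
}}

```text
time_s: 20.55
position: [0.5458, 0.0237, 0.2359]
tcp_rot: [[0.019, 1.0, -0.005], [1.0, -0.019, -0.018], [-0.018, -0.004, -1.0]]
force: [1.2, 0.4, -0.4]
opening: 0.178
```

```bash
python3 look.py 12
python3 - <<'E'
from plan import *
p,ph,s=st();show(rows2(p,np.array(s["tcp_rot"]),[544.7,23.8,200],5,0))
E
```

```text
vertical [[306.4444 222.0206]
 [303.9774 193.683 ]]  tool-tilt [[305.4742 222.5025]
 [303.7855 193.7731]]
t20.55 p [545.8  23.7 235.9] phi88.9 F [ 1.2  0.4 -0.4] op0.178 tilt [-0.28 -1.04]
t20.60 p [545.9  23.7 236. ] phi88.9 F [ 0.2 -0.5 -0.6] op0.175 tilt [-0.27 -1.05]
[[[0.2,-0.2,7.2],0.0],[[0.2,-0.2,7.2],0.0],[[0.2,-0.2,7.2],0.0],[[0.2,-0.2,7.2],0.0],[[0.2,-0.2,7.2],0.0]]
```

View pics/or12.png

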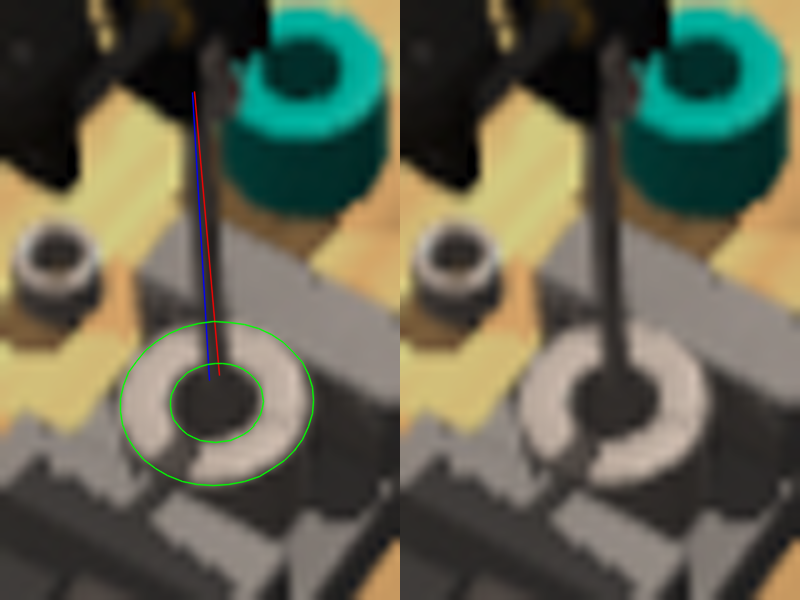

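Emit:
{"op": "send_rows", "data": {
  "motion": [
    [[0.2,-0.2,6],0],
    [[0.2,-0.2,7],0],
    [[0.2,-0.1,7],0],
    [[0.2,0,7],0],
    [[0.2,0,7],0]
  ]
}}

```text
time_s: 21.02
position: [0.5461, 0.024, 0.2003]
tcp_rot: [[0.019, 1.0, -0.001], [1.0, -0.019, -0.019], [-0.019, -0.001, -1.0]]
force: [0.2, -0.4, -0.9]
opening: 0.178
```

Run:
```python
from plan import *
p,ph,s=st();show(rows2(p,np.array(s["tcp_rot"]),[545,23.7,160],5,0))
```

```text
t21.02 p [546.1  24.  200.3] phi88.9 F [ 0.2 -0.4 -0.9] op0.178 tilt [-0.07 -1.07]
[[[0.1,-0.2,8.1],0.0],[[0.1,-0.2,8.1],0.0],[[0.1,-0.2,8.1],0.0],[[0.1,-0.2,8.1],0.0],[[0.1,-0.2,8.1],0.0]]
```

Emit:
{"op": "send_rows", "data": {
  "motion": [
    [[0.1,-0.3,7],0],
    [[0.1,-0.3,7],0],
    [[0.1,-0.2,7],0],
    [[0.1,-0.2,7],0],
    [[0.1,0,4],0]
  ]
}}

```text
time_s: 21.43
position: [0.5435, 0.0241, 0.1626]
tcp_rot: [[0.019, 1.0, -0.006], [1.0, -0.019, -0.018], [-0.018, -0.005, -1.0]]
force: [-0.0, 0.0, 0.5]
opening: 0.176
```

```bash
python3 look.py 13
python3 - <<'E'
from plan import *
p,ph,s=st();show(rows2(p,np.array(s["tcp_rot"]),[545,23.7,158.5],5,0))
E
```

```text
vertical [[307.0768 235.0783]
 [304.8298 209.8892]]  tool-tilt [[306.1612 235.5443]
 [304.6498 209.9765]]
t21.43 p [543.5  24.1 162.6] phi88.9 F [-0.   0.   0.5] op0.176 tilt [-0.32 -1.04]
t21.48 p [543.1  24.1 162.1] phi88.9 F [-1.2 -0.3 -1.6] op0.177 tilt [-0.4  -1.02]
[[[-0.1,0.4,0.7],0.0],[[-0.1,0.4,0.7],0.0],[[-0.1,0.4,0.7],0.0],[[-0.1,0.4,0.7],0.0],[[-0.1,0.4,0.7],0.0]]
```

View pics/or13.png

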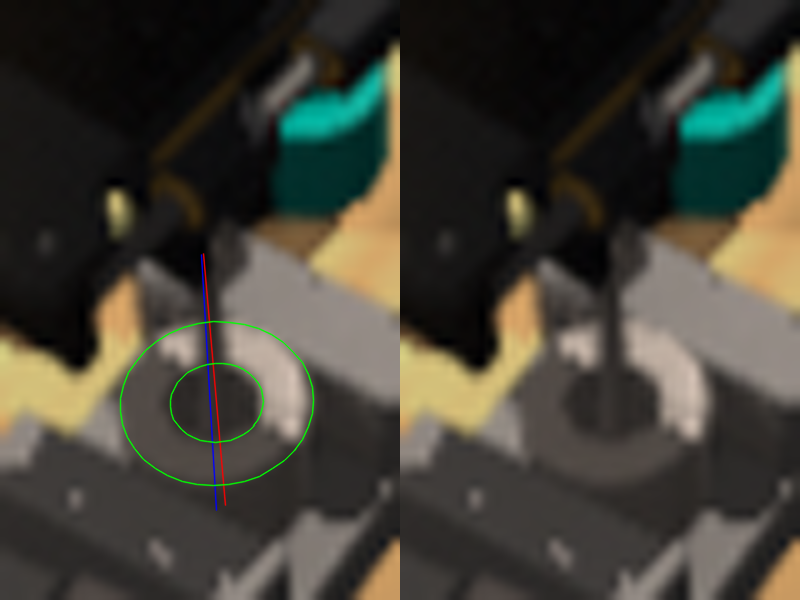

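Emit:
{"op": "send_rows", "data": {
  "motion": [
    [[0,0.3,0.8],0],
    [[0,0.3,0.8],0],
    [[0,0.2,0.6],0],
    [[0,0,0.3],0],
    [[0,0,0],0]
  ]
}}

```text
time_s: 21.9
position: [0.5448, 0.024, 0.1596]
tcp_rot: [[0.019, 1.0, -0.006], [1.0, -0.019, -0.018], [-0.018, -0.005, -1.0]]
force: [0.4, -0.1, -0.4]
opening: 0.175
```

Emit:
{"op": "send_rows", "data": {
  "motion": [
    [[0,0,0],0],
    [[0,0,0],0],
    [[0,0,0],0],
    [[0,0,0],0],
    [[0,0,0],0]
  ]
}}

```text
time_s: 22.32
position: [0.5455, 0.0239, 0.1607]
tcp_rot: [[0.019, 1.0, -0.003], [1.0, -0.019, -0.019], [-0.019, -0.003, -1.0]]
force: [-0.8, -0.1, -0.6]
opening: 0.17
```

```bash
python3 look.py 14
python3 - <<'E'
import pickle,sys;from h import *
s=pickle.load(open("caps14.pkl","rb"))["scene"];s["image"]=np.clip(s["image"].astype(float)*2.2,0,255).astype(np.uint8)
crop(s,290,205,325,240,16,"pics/b14.png")
E
```

```text
vertical [[307.5967 235.8065]
 [305.4072 210.7145]]  tool-tilt [[306.6822 236.2728]
 [305.2274 210.8018]]
t22.32 p [545.5  23.9 160.7] phi88.9 F [-0.8 -0.1 -0.6] op0.170 tilt [-0.17 -1.06]
```

View pics/b14.png

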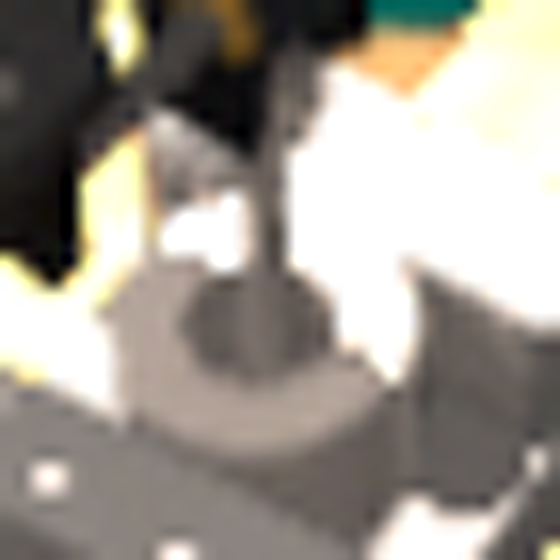

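Emit:
{"op": "send_rows", "data": {
  "motion": [
    [[0.1,-0.2,0.3],0],
    [[0.1,0,0.3],0],
    [[0,0,0],0],
    [[0,0,0],0],
    [[0,0,0],0]
  ]
}}

```text
time_s: 22.78
position: [0.5452, 0.0241, 0.1601]
tcp_rot: [[0.019, 1.0, -0.003], [1.0, -0.019, -0.018], [-0.018, -0.003, -1.0]]
force: [-0.1, -0.4, -0.2]
opening: 0.172
```

Emit:
{"op": "send_rows", "data": {
  "motion": [
    [[0,0,0],0],
    [[0,0,0],0],
    [[0,0,0],0],
    [[0,0,0],0],
    [[0,0,0],0]
  ]
}}

```text
time_s: 23.2
position: [0.5452, 0.0241, 0.16]
tcp_rot: [[0.019, 1.0, -0.003], [1.0, -0.019, -0.018], [-0.019, -0.003, -1.0]]
force: [0.1, -0.3, -0.9]
opening: 0.173
```

```bash
python3 look.py 15
python3 - <<'E'
from plan import *
from rig import *
from h import *
_,_,s=st();print(np.array(s["qvel"]).round(2))
c=capture("scene");cv2.imwrite("pics/f15.png",c["image"])
c["image"]=np.clip(c["image"].astype(float)*2.2,0,255).astype(np.uint8)
crop(c,290,205,325,240,16,"pics/b15.png")
st();capture("scene");_,_,s=st();print(np.array(s["qvel"]).round(2))
E
```

```text
vertical [[307.5696 235.8302]
 [305.379  210.7624]]  tool-tilt [[306.6558 236.2961]
 [305.1995 210.8496]]
t23.20 p [545.2  24.1 160. ] phi88.9 F [ 0.1 -0.3 -0.9] op0.173 tilt [-0.19 -1.06]
t23.25 p [545.2  24.1 160. ] phi88.9 F [-0.2 -0.7 -1.1] op0.172 tilt [-0.19 -1.06]
[ 0.06  0.02  0.    0.06  0.05 -0.08]
t23.30 p [545.2  24.1 160. ] phi88.9 F [ 0.4 -0.6 -0.6] op0.170 tilt [-0.19 -1.06]
t23.35 p [545.1  24.1 160. ] phi88.9 F [-0.4  0.4 -1.2] op0.181 tilt [-0.19 -1.05]
[-0.04 -0.18 -0.01 -0.08  0.01 -0.17]
```

View pics/b15.png

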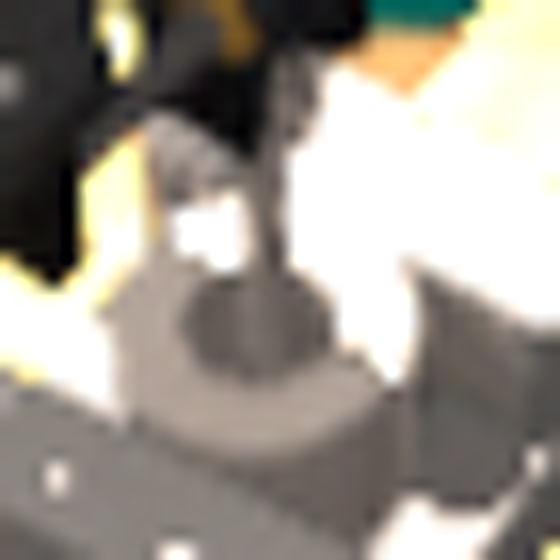

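View pics/f15.png

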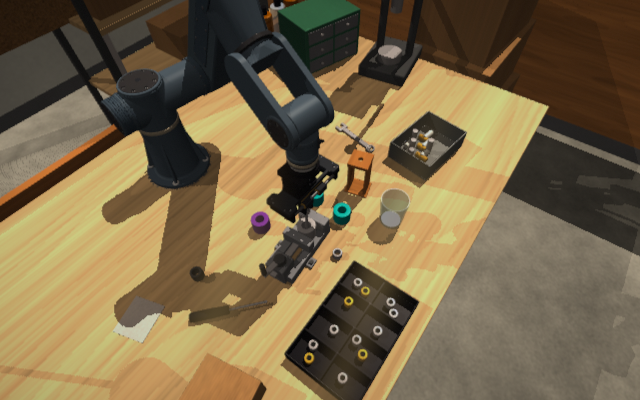

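```bash
python3 -c "
from rig import bot
print(bot.hand_in())"
```

```text
the job is handed in; nothing more can be done
None
```

I clamped the bush, took the gauge rod from its stand, and lowered it through the bore. I handed the job in at about 23 s, with the rod held still there.

- **Clamping:** I turned the crank clockwise to about 2.56 rad, estimated from the tool position. The push at the grip was about 13–14 N at the end, and I then let go of the crank. The pictures afterwards showed the bush seated between both jaws. I did not re-measure the clamp after lowering the rod.
- **Rod height:** The tip works out at about 19 mm above the bench. The bush's underside is at 36 mm, so the tip is clear of both. I worked this out from the tool height at the grasp, because the tip itself can't be seen below the bush.
- **Contact:** The force readings I took while lowering were about 1–2 N or less, roughly the rod's own weight, with no sign of contact. The tool readings stopped changing before I handed in.
- **Centring:** The scene picture shows the rod within about 1 mm of the bore's middle, measured across the image. In the other direction I relied on the tool pose and camera fit, which agree to about 1–2 mm. The two cameras disagreed by about 2.5 mm in x on where the bush is. The arm hid the bore from the top camera at the end.
- **Upright:** The gripper itself leans about 1°, because pushing on the crank tilted the tool and I could only partly undo that. Before entering the bore, the picture showed the rod leaning only about 0.4°.

I did not touch any of the other things on the bench.

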